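Lock the oilstone box on the sharpening board

TASK

Get the oilstone ready for honing: slide its closed wooden box along the sharpening board (do not lift it) until its long side lies flat against the dark rail, between the end stop and the open cam. Then swing the cam's handle clockwise until the cam holds the box tight against the end stop, and let go. Leave the glass and the two chisels beside the board where they are.

Things in the scene. Friction and masses are not known exactly. Their poses are not given: they have to be found in the camera images.
- box_center (a point): Centre of the oilstone's closed dark brown wooden box (loose, 0.45 to 0.85 kg, lid shut and fixed; 66 mm wide, 176 mm long, 50 mm high, upright flat sides). x axis across the width, y axis along the length. It starts on the board, on the robot's side of the rail and clear of it, turned up to 0.3 rad to it and up to 65 mm to the left or right of its seat.
- board: Light plywood sharpening board, screwed to the bench: 270 mm deep, 380 mm wide, 15 mm thick (its top is 15 mm above the bench). x axis away from the robot, y axis to the left, turned by up to 0.3 rad. Origin at bench height; in this frame the board reaches from x = -140 to +130 mm and y = -190 to +190 mm.
- end_stop: Dark wooden stop block fixed on the board at the left of the seat, 22 mm high and 22 mm thick. Its frame is the board's (same origin and axes): its face towards the box lies at y = +98 mm, and it reaches from the rail towards the robot to x = +46 mm, where its end is rounded.
- seat (a point): Where the box's centre lies when seated (far long side against the rail, left end against the end stop): x = +60, y = +10 mm in the board's frame, half the box's height above the board's top. Axes as the board's; the box then lies with its length along y.
- cam_pivot (a point): Upright axis of the wooden eccentric cam (a 44 mm disc, 22 mm high, 8 mm off centre), at the right of the seat, x = +68, y = -106 mm in the board's frame; the point is 12 mm above the board's top. With the cam open there are 9 to 11 mm of play between the end stop, the 176 mm box and the cam; box and cam are clear of each other while the box's far side is below x = +36 mm.
- lever_end (a point): Centre of the round end (22 mm across) of the cam's wooden handle, 98 mm from cam_pivot; the handle is 15 mm wide, its underside 3 mm and its top 21 mm above the board's top (this point is half-way up). It can be pushed sideways anywhere from 40 to 100 mm from the pivot.
- cam (a joint): Angle of the cam in rad: 0 open, growing clockwise seen from above, stop at 1.75; starts at 0 to 0.25. At 0 the handle points to the board's right (-y), 10 degrees towards the robot. Its bolt is stiff (about 2 to 3 N at the handle's end), so it stays where it is left. It slides the box to the end stop and grips at about 1.5, by when the handle points at the robot; about 8 N make it tight.
- rail: Dark hardwood batten 340 mm long, fixed on edge along the far side of the board: 20 mm high above the board, 14 mm thick. Its upright near face, against which the box shall lie, is at x = +93 mm in the board's frame and runs along the board's y axis. Origin half-way along the near face.
- stone_box: The same oilstone box; origin at the centre of its underside, its frame turned 0.035 rad to its sides (use box_center for its direction).
- tea_glass: Bystander: drinking glass, 85 mm across, 90 mm high, on the bench to the left; origin at its underside. Leave it.
- black_gouge: Bystander: carving chisel with black handle, about 185 mm long, 26 mm high, on the bench to the right; origin at the centre of its underside. Leave it.
- brown_chisel: Bystander: carving chisel with brown handle, about 185 mm long, 33 mm high, on the bench to the right; origin at the centre of its underside. Leave it.

How it is judged:
On the way:
1. with the cam still open, the box lies parallel against the rail, between the end stop and the cam (x of box_center in the frame of seat between -0.0025 and 0.004 m and y of box_center in the frame of seat between -0.014 and 0.003 m and angle between the y axis of box_center and the y axis of seat, either way round below 0.015 rad and value of joint cam below 0.7 rad), for 0.2 s.
At the end, for the whole second after the job is handed in: The box stands flat on the board, its long side within 2.5 mm of touching the rail and parallel to it within 0.015 rad, its left end within 3 mm of the end stop; the cam is turned past 1.2 rad and, left alone, presses the box against the end stop with more than 3 N (x of box_center in the frame of seat between -0.0025 and 0.004 m and y of box_center in the frame of seat between -0.003 and 0.003 m and angle between the y axis of box_center and the y axis of seat, either way round below 0.015 rad and angle between box_center's own z axis and vertical below 0.03 rad and value of joint cam above 1.2 rad and contact force between stone_box and end_stop above 3 N).
It fails at once if the box is lifted off the board or tipped (z of box_center in the frame of seat above 0.01 m or angle between box_center's own z axis and vertical above 0.2 rad).
It fails at once if the glass or a chisel is knocked out of its place (distance of any of tea_glass, black_gouge, brown_chisel from where it was at the start of the episode above 0.03 m).
It also fails if it takes over 72 s, if anything falls off the work surface, if the arm or the gripper's body presses on something with over 40 N, if the wrist force passes 120 N, or if a joint passes its speed limit or range.

ROBOT

A 6-joint arm with a two-finger parallel gripper is mounted at the origin on a cart in front of the work surface, level with it; the furniture and walls round the work are solid. World frame = base frame: x ahead of the robot, y to its left, z up, the work surface at z = 0. Lengths are in m, angles in rad, forces in N, time in s.
With the tool pointing down it reaches from about 0.35 to 0.775 m from the base axis. Payload 5.5 kg.
Tool frame: the origin (TCP) lies at the very end of the fingers, on their centre line; the grasp point (between the pads) lies 19 mm behind it; z points along the fingers, y is the direction in which the jaws open and shut (so a half turn about z gives the same grasp; the last joint's range is limited). The gripper opens to 85 mm and grips with 20 to 120 N. Pads are 22 mm wide; open, the fingers measure 114 mm over their backs; the gripper's body (76 mm by 85 mm) begins 54 mm behind the grasp point. The pads swing forward as they close: fully open they stand 13 mm farther back than shut.
Start: joints at [-1.415, 0.313, 0.046, 1.304, 0, 1.431], TCP at [0.168, -0.55, 0.193] pointing down, gripper open.
Joint ranges: [-2.76, 2.76], [-0.86, 1.69], [-1.03, 1.26], [-2.2, 2.34], [-1.47, 1.5], [-3.14, 3.14]. Speed limits (rad/s): [2.57, 2.57, 3.14, 3.14, 3.14, 3.14].

INTERFACE

Orientations are given as a unit quaternion [w, x, y, z].
In Python, from rig import sensors, cams, arm, models gives the robot as it stands. The module is installed in compiled form; this text tells all that it offers.
- The arm moves only by the shell command python3 -m jog 'ROWS' [FORCE]. ROWS is JSON, a list of rows, each an object with "dp": the shift along the tool's x, y, z in units of 25 mm (1.0 is 25 mm), a list of three; "twist": the turn about the tool's z in units of 10 degrees (1.0 is 10 degrees); "hand": the opening, from 0 (shut) to 1 (fully open). A call has 1 to 12 rows; each row is the pose to reach, as a shift and turn from the pose commanded when the call began, along the tool's axes at that moment; what a row does not reach only later rows make up. A row lasts 1/8 s, in which the tool goes at most 62.5 mm and 10.7 degrees, less where a joint would pass 70% of its speed; a pose out of reach is approached as far as the arm can. A call with a gripper value outside its range is refused whole. The fingers move at their own pace and stop on an object; FORCE is the grip in N (left out, the last holds). Time passes only in rows, so rows that repeat a pose let the fingers close. It gives the time, the measured TCP pose, the force and the opening at its end, in the units of the state.
- sensors.get_state(): the state, without advancing time (a new reading comes with each control period).
- cams.camera(name): name is "side" or "top"; returns (picture, depth): 480x640x3 uint8, red, green, blue; 480x640 float32, m along the optical axis (not along the pixel's ray), 0 where there is no reading.
- cams.get_calibration(name): a dict with "camera_matrix" (3x3 intrinsics, pixels), "distortion" ([k1, k2, p1, p2, k3] as OpenCV has them; the pictures are not rectified), "xyz" and "attitude" of the camera in the world. Camera axes: x right, y down, z forward; pixel columns grow to the right and rows downward; lengths in m; the calibration is good to about 2 mm. A picture is of the moment at which its call begins. get_calibration takes no time and is no camera call.
- arm.close_job(): hands the job in, once; it reports no verdict.
Trained networks look in the newest picture that a camera, given by its name, has taken for a name from the list of things; names that differ only in an ending like _2 or _b are one class to them, and where a whole thing is asked for, a point or a joint stands for the part that bears it (a point fixed in the world has none). Each returns a list of dicts, best first, with "confidence" (0 to 1); they miss things now and then, are a little off and sometimes report something else, mostly with a low value. They report only what shows in the picture. A call takes as long as a camera call.
- models.silhouettes(label, camera): "pixels" (480x640 bool, what is visible of it) and "bbox" ([left, top, right, bottom] in pixels, round what is visible of it).
The state is a dict: "time": time; "joints": joint angles; "qvel": joint speeds; "effort": joint torques, N m; "tool_pos": TCP position; "orientation": TCP orientation; "wrist_force": force on the tool from outside, world axes, zero at the start; "wrist_torque": the same for the moment, N m; "opening": finger opening in m.
Only numpy, scipy, OpenCV 4.12 (cv2) and the standard library are available. Lean on these libraries where they do the work, as an engineer would, in place of code of your own. Each camera call takes 0.05 s, during which the arm holds its last target.

## Working session

There is one attempt and no reset: what is moved stays moved. The work goes in short steps, Python scripts to look and compute and a shell command to move; the robot and the scene stay as the last step left them, time stands still between calls to the robot, and variables do not carry over. Pictures are saved under pics/ and viewed, and the job is handed in when it is done.

```bash
mkdir -p pics
cat > h.py <<'E'
import numpy as np, cv2
from rig import sensors, cams, arm, models
from scipy.spatial.transform import Rotation as R
def rot(q): return R.from_quat([q[1],q[2],q[3],q[0]]).as_matrix()
def cal(n):
    c=cams.get_calibration(n); return np.array(c["camera_matrix"]),np.array(c["distortion"]),np.array(c["xyz"]),rot(c["attitude"])
def snap(n,f):
    p,d=cams.camera(n); cv2.imwrite(f,cv2.cvtColor(p,cv2.COLOR_RGB2BGR)); return p,d
def world(n,uv,depth):
    K,D,t,Rm=cal(n); uv=np.asarray(uv,float).reshape(-1,1,2)
    xy=cv2.undistortPoints(uv,K,D).reshape(-1,2); z=np.asarray(depth).reshape(-1,1)
    return (np.hstack([xy,np.ones_like(z)])*z)@Rm.T+t
def plane(n,uv,z):
    K,D,t,Rm=cal(n); uv=np.asarray(uv,float).reshape(-1,1,2)
    xy=cv2.undistortPoints(uv,K,D).reshape(-1,2)
    r=np.hstack([xy,np.ones((len(xy),1))])@Rm.T
    return t+r*((z-t[2])/r[:,2:])
def proj(n,P):
    K,D,t,Rm=cal(n); return cv2.projectPoints(((np.atleast_2d(P)-t)@Rm).reshape(-1,1,3),np.zeros(3),np.zeros(3),K,D)[0].reshape(-1,2)
E
python3 - <<'E'
from h import *
s=sensors.get_state()
print({k:np.round(v,3) for k,v in s.items()})
for n in("top","side"):
    p,d=snap(n,f"pics/{n}0.png"); np.save(f"pics/{n}0.npy",d)
    c=cams.get_calibration(n); print(n,c,(d>0).mean())
E
```

```text
{'time': np.float64(0.0), 'joints': array([-1.415,  0.314,  0.045,  1.304,  0.   ,  1.431]), 'qvel': array([-0.   , -0.002, -0.001,  0.   , -0.001,  0.001]), 'effort': array([-1.0000e-03, -4.8063e+01,  2.9853e+01,  1.9000e-02, -0.0000e+00,
        0.0000e+00]), 'tool_pos': array([ 0.168, -0.549,  0.192]), 'orientation': array([-0.001,  0.989,  0.147, -0.   ]), 'wrist_force': array([-0.231,  0.104, -0.782]), 'wrist_torque': array([-0.029, -0.007,  0.01 ]), 'opening': np.float64(0.085)}
top {'camera_matrix': array([[467.10917741,   0.        , 320.94227988],
       [  0.        , 467.10917741, 241.85175126],
       [  0.        ,   0.        ,   1.        ]]), 'distortion': array([-0.0542873,  0.       ,  0.       ,  0.       ,  0.       ]), 'xyz': array([ 0.42064254, -0.02761194,  1.18453675]), 'attitude': array([-0.02674697,  0.71612579, -0.69655477,  0.03549514])} 0.996083984375
side {'camera_matrix': array([[502.54084088,   0.        , 312.09505955],
       [  0.        , 502.54084088, 228.12155113],
       [  0.        ,   0.        ,   1.        ]]), 'distortion': array([-0.07732082,  0.        ,  0.        ,  0.        ,  0.        ]), 'xyz': array([0.29918224, 0.83633517, 0.83250741]), 'attitude': array([ 0.05772515, -0.12032275,  0.90159114, -0.41148957])} 0.99580078125
```

View pics/top0.png

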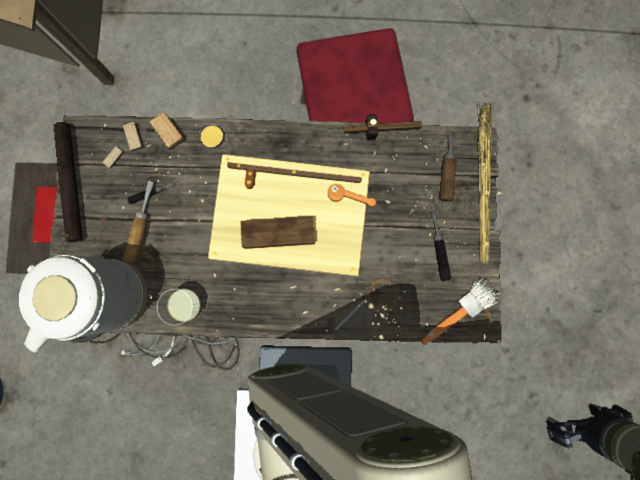

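View pics/side0.png

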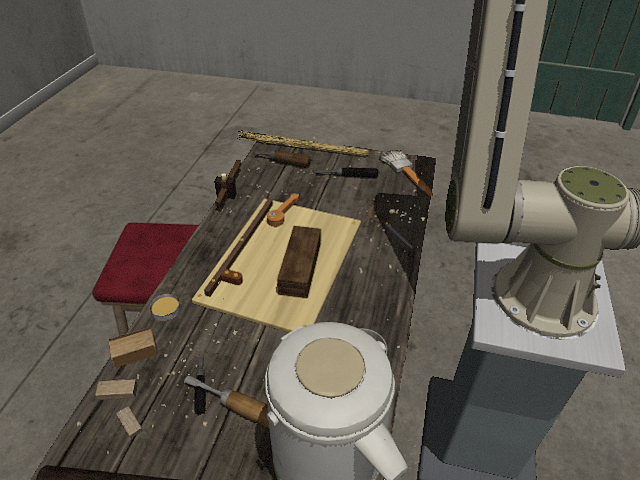

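The top view shows the board with corners near (222,155), (369,171), (358,274) and (209,258). The box is at (279,232), the rail runs from (228,165) to (361,180), the end stop is at (250,178), and the cam is at (337,192) with its handle end at (372,202). The side view shows the same things clear of one another. Next I'll measure the poses.

Run:
```python
from h import *
res={}
for n in("top","side"):
    cams.camera(n)
    d=np.load(f"pics/{n}0.npy")
    for l in("stone_box","board","rail","end_stop","cam","tea_glass","black_gouge","brown_chisel"):
        r=models.silhouettes(l,n)
        if not r: print(n,l,"none"); continue
        m=r[0]["pixels"]; res[n+"_"+l]=m
        v,u=np.nonzero(m); ok=d[v,u]>0
        P=world(n,np.c_[u,v][ok],d[v,u][ok])
        rect=cv2.minAreaRect(P[:,:2].astype(np.float32))
        print(n,l,[round(x["confidence"],2) for x in r],r[0]["bbox"],m.sum(),"med",np.median(P,0).round(4),"z",np.percentile(P[:,2],[5,50,95]).round(4),"rect",np.round(rect[0],4),np.round(rect[1],4),round(rect[2],2))
np.savez("pics/m0.npz",**res)
print(sensors.get_state()["time"])
```

```text
top stone_box [0.93] [240.7, 213.6, 313.9, 247.3] 2086 med [0.5415 0.0671 0.0647] z [0.0531 0.0647 0.0685] rect [0.5477 0.0714] [0.0758 0.1824] 5.55
top board [0.58] [209.1, 152.3, 373.7, 272.4] 14074 med [0.6079 0.0294 0.0153] z [0.0108 0.0153 0.036 ] rect [0.5946 0.0346] [0.416  0.2792] 85.04
top rail [0.79, 0.36] [225.5, 161.8, 357.2, 182.9] 847 med [0.6956 0.0116 0.0346] z [0.0173 0.0346 0.0391] rect [0.6994 0.0355] [0.3413 0.0229] 85.97
top end_stop [0.5] [157.4, 285.9, 199.8, 326.5] 1275 med [0.3558 0.3089 0.0229] z [0.0093 0.0229 0.089 ] rect [0.357  0.2971] [0.084 0.084] 35.99
top cam [0.73, 0.56] [208.9, 157.6, 374.8, 274.9] 13746 med [0.6089 0.0288 0.0153] z [0.0112 0.0153 0.0359] rect [0.5946 0.0347] [0.4028 0.2782] 85.26
top tea_glass [0.67, 0.58, 0.22] [156.9, 286.5, 200.1, 326.3] 1292 med [0.3553 0.3092 0.0244] z [0.0093 0.0244 0.0895] rect [0.3571 0.2971] [0.0846 0.0842] 29.4
top black_gouge [0.61] [430.7, 214.2, 451.3, 281.2] 594 med [ 0.5015 -0.3429  0.0206] z [0.0078 0.0206 0.0265] rect [ 0.5235 -0.3435] [0.1818 0.0323] 11.15
top brown_chisel [0.96] [437.9, 135.3, 4
[... 652 characters left out ...]
2 0.0354] z [0.0187 0.0354 0.0397] rect [0.6819 0.144 ] [0.0361 0.0559] 53.62
side cam [0.96] [265.6, 195.1, 297.8, 226.0] 459 med [ 0.6377 -0.0861  0.0348] z [0.0162 0.0348 0.0389] rect [ 0.644  -0.1227] [0.149  0.0496] 82.75
side tea_glass [0.74] [366.2, 330.2, 385.8, 341.5] 110 med [0.3393 0.2626 0.0839] z [0.0728 0.0839 0.091 ] rect [0.3267 0.327 ] [0.0313 0.1492] 12.92
side black_gouge [0.89] [316.2, 167.1, 377.2, 176.6] 413 med [ 0.4925 -0.3369  0.0173] z [0.0042 0.0173 0.0262] rect [ 0.5251 -0.3521] [0.1725 0.0685] 13.26
side brown_chisel [0.64, 0.61] [257.8, 151.7, 310.9, 165.6] 443 med [ 0.6969 -0.3485  0.0249] z [0.0093 0.0249 0.0335] rect [ 0.7217 -0.3554] [0.0369 0.1692] 85.0
1.0
```

```bash
cat > fit.py <<'E'
from h import *
from scipy.optimize import minimize
def T(p): 
    c,s=np.cos(p[2]),np.sin(p[2]); return np.array([[c,-s],[s,c]]),np.array(p[:2])
def hull(n,p,x0,x1,y0,y1,z0,z1):
    Rm,t=T(p); P=[list(Rm@[x,y]+t)+[z] for x in(x0,x1) for y in(y0,y1) for z in(z0,z1)]
    return cv2.convexHull(proj(n,P).astype(np.float32)).reshape(-1,2)
def soft(h,S=8,sh=(480,640)):
    m=np.zeros((sh[0],sh[1]),np.uint8); cv2.fillPoly(m,[np.round(h*2**6).astype(np.int32)],255,cv2.LINE_AA,6); return m/255.
def fit(p0,dims,masks):
    def c(p): return 1-np.mean([ (lambda a,b:np.minimum(a,b).sum()/np.maximum(a,b).sum())(soft(hull(n,p,*dims)),m.astype(float)) for n,m in masks.items()])
    best=None
    for k in range(3):
        r=minimize(c,p0,method="Nelder-Mead",options=dict(initial_simplex=np.array(p0)+np.vstack([np.zeros(3),np.diag([.006,.006,.04])/(k+1)]),xatol=1e-5,fatol=1e-6,maxiter=300)); p0=r.x
    return r.x,1-r.fun
def boxmask(n,p,roi):
    pass
E
python3 - <<'E'
from fit import *
m=np.load("pics/m0.npz")
BX=(-.033,.033,-.088,.088,.015,.065)
for c in(["top"],["side"],["top","side"]):
    print(c,fit([.541,.065,.1],BX,{n:m[n+"_stone_box"] for n in c}))
# colour board
for n in("top","side"):
    im=cv2.imread(f"pics/{n}0.png"); hsv=cv2.cvtColor(im,cv2.COLOR_BGR2HSV)
    pts=proj(n,[[.6,.1,.015],[.5,.13,.015]]).astype(int); print(n,[hsv[v,u] for u,v in pts])
    g=((hsv[...,0]>15)&(hsv[...,0]<35)&(hsv[...,1]>50)&(hsv[...,2]>120)).astype(np.uint8)
    k,l,s,_=cv2.connectedComponentsWithStats(g); i=1+np.argmax(s[1:,4]); g=(l==i).astype(np.uint8)
    cs,_=cv2.findContours(g,cv2.RETR_EXTERNAL,cv2.CHAIN_APPROX_NONE)
    h=cv2.convexHull(max(cs,key=cv2.contourArea)); b=np.zeros_like(g); cv2.fillPoly(b,[h],1)
    np.save(f"pics/board_{n}.npy",b); print(b.sum()); 
bm={n:np.load(f"pics/board_{n}.npy") for n in("top","side")}
for c in(["top"],["side"],["top","side"]):
    print(c,fit([.6,.03,-.09],(-.14,.13,-.19,.19,.0,.015),{n:bm[n] for n in c}))
for c in(["top"],["side"],["top","side"]):
    print("rail",c,fit([.6,.03,-.09],(.093,.107,-.17,.17,.015,.035),{n:m[n+"_rail"] for n in c}))
E
```

```text
['top'] (array([0.54370142, 0.06774628, 0.10111266]), np.float64(0.9402724036251756))
['side'] (array([0.54242785, 0.06739819, 0.11379149]), np.float64(0.9519313414427627))
['top', 'side'] (array([0.54303496, 0.06700119, 0.09370597]), np.float64(0.9372821530850763))
top [array([ 27,  82, 252], dtype=uint8), array([ 25,  95, 249], dtype=uint8)]
17846
side [array([ 22,  94, 193], dtype=uint8), array([ 23,  98, 187], dtype=uint8)]
13662
['top'] (array([ 0.59805761,  0.04224837, -0.07251257]), np.float64(0.9121591133823608))
['side'] (array([ 0.59982129,  0.03267773, -0.09195792]), np.float64(0.9585597906896391))
['top', 'side'] (array([ 0.59804654,  0.03758592, -0.08679617]), np.float64(0.9344288098985656))
rail ['top'] (array([ 0.59946418,  0.04279699, -0.08248096]), np.float64(0.7302038670562853))
rail ['side'] (array([ 0.59847934,  0.03599793, -0.07823691]), np.float64(0.7150704710650237))Traceback (most recent call last):
  File "<stdin>", line 19, in <module>
  File "fit.py", line 14, in fit
    r=minimize(c,p0,method="Nelder-Mead",options=dict(initial_simplex=np.array(p0)+np.vstac
[... 416 characters left out ...]
ms)),m.astype(float)) for n,m in masks.items()])
                                                                                               ~~~~^^^^^^^^^^^
  File "fit.py", line 7, in hull
    return cv2.convexHull(proj(n,P).astype(np.float32)).reshape(-1,2)
                          ~~~~^^^^^
  File "h.py", line 19, in proj
    K,D,t,Rm=cal(n); return cv2.projectPoints(((np.atleast_2d(P)-t)@Rm).reshape(-1,1,3),np.zeros(3),np.zeros(3),K,D)[0].reshape(-1,2)
             ~~~^^^
  File "h.py", line 6, in cal
    c=cams.get_calibration(n); return np.array(c["camera_matrix"]),np.array(c["distortion"]),np.array(c["xyz"]),rot(c["attitude"])
ValueError: time passes only in moves, steps and waits
```

```bash
cat >> h.py <<'E'
import functools
cal=functools.lru_cache(None)(cal)
E
cat > ov.py <<'E'
from fit import *
def overlay(n,src,out,items,roi,S=3):
    u0,v0,u1,v1=roi; im=cv2.imread(src)[v0:v1,u0:u1]; im=cv2.resize(im,None,fx=S,fy=S,interpolation=cv2.INTER_CUBIC)
    f=lambda P:np.round(((proj(n,P)-[u0,v0]+.5)*S-.5)*16).astype(np.int32)
    for P,col in items: cv2.polylines(im,[f(P)],False,col,1,cv2.LINE_AA,4)
    cv2.imwrite(out,im)
def board_items(p,cam=None):
    Rm,t=T(p); g=lambda L,z:[list(Rm@np.array(a)+t)+[z] for a in L]
    rc=lambda x0,x1,y0,y1,z:g([(x0,y0),(x1,y0),(x1,y1),(x0,y1),(x0,y0)],z)
    it=[(rc(-.14,.13,-.19,.19,.015),(0,0,255)),(rc(.093,.107,-.17,.17,.035),(0,255,0)),(rc(.046,.093,.098,.12,.037),(255,0,0))]
    if cam is not None:
        th=-np.pi/2-np.radians(10)-cam
        e=[.068+.098*np.cos(th),-.106+.098*np.sin(th)]
        a=np.linspace(0,2*np.pi,30)
        it+=[(g([(.068,-.106),e],.037),(255,0,255)),(g([(e[0]+.011*np.cos(q),e[1]+.011*np.sin(q)) for q in a],.037),(255,0,255))]
    return it
def box_items(p):
    Rm,t=T(p); it=[]
    for z in(.015,.065): it.append(([list(Rm@np.array(a)+t)+[z] for a in[(-.033,-.088),(.033,-.088),(.033,.088),(-.033,.088),(-.033,-.088)]],(255,255,0)))
    return it
E
python3 - <<'E'
from ov import *
it=board_items([.5985,.0365,-.087],0.1)+box_items([.543,.067,.10])
overlay("top","pics/top0.png","pics/ov1.png",it,(195,140,395,285),4)
overlay("side","pics/side0.png","pics/ov2.png",it,(180,180,380,330),4)
E
```

```text
(no output)
```

View pics/ov1.png

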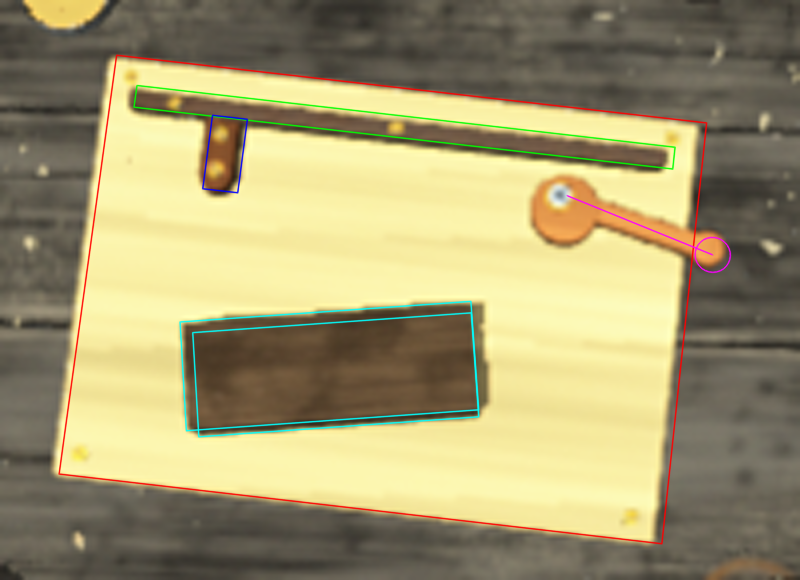

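View pics/ov2.png

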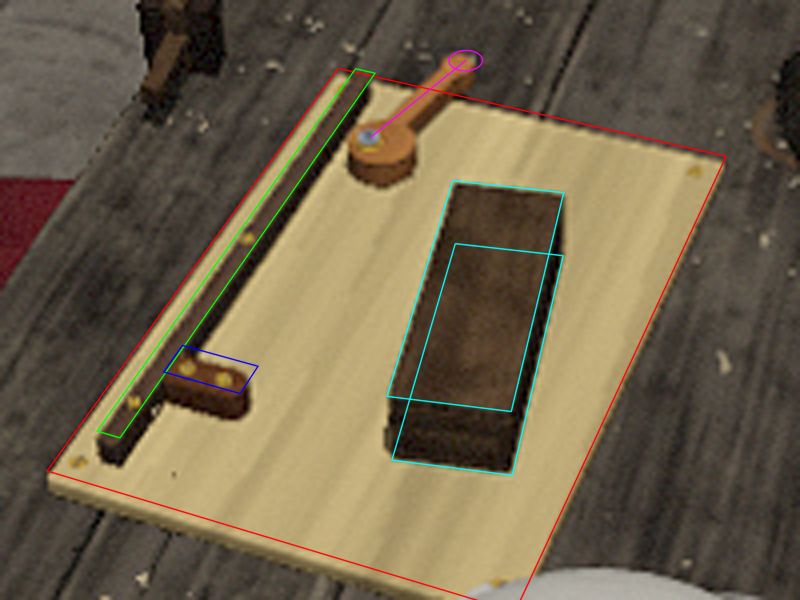

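```bash
cat > seg.py <<'E'
from ov import *
def boardmask(n,src):
    hsv=cv2.cvtColor(cv2.imread(src),cv2.COLOR_BGR2HSV)
    g=((hsv[...,0]>15)&(hsv[...,0]<35)&(hsv[...,1]>50)&(hsv[...,2]>130)).astype(np.uint8)
    g=cv2.morphologyEx(g,cv2.MORPH_OPEN,np.ones((5,5)))
    k,l,s,_=cv2.connectedComponentsWithStats(g); g=(l==1+np.argmax(s[1:,4])).astype(np.uint8)
    cs,_=cv2.findContours(g,cv2.RETR_EXTERNAL,cv2.CHAIN_APPROX_NONE); c=max(cs,key=cv2.contourArea)
    b=np.zeros_like(g); cv2.fillPoly(b,[cv2.convexHull(c)],1); return b
def dark(n,src,poly):
    """box mask by colour inside polygon"""
    hsv=cv2.cvtColor(cv2.imread(src),cv2.COLOR_BGR2HSV); g=(hsv[...,2]<130).astype(np.uint8)
    m=np.zeros_like(g); cv2.fillPoly(m,[poly.astype(np.int32)],1); g&=m
    k,l,s,_=cv2.connectedComponentsWithStats(g); return (l==1+np.argmax(s[1:,4])).astype(np.uint8)
BX=(-.033,.033,-.088,.088,.015,.065)
E
python3 - <<'E'
from seg import *
for n in("top","side"):
    f=f"pics/{n}0.png"; b=boardmask(n,f)
    print(n,"board",b.sum(),fit([.6,.035,-.09],(-.14,.13,-.19,.19,.015,.015),{n:b}))
    h=hull(n,[.543,.067,.1],-.045,.045,-.1,.1,.015,.065)
    m=dark(n,f,h); print("box",m.sum(),fit([.543,.067,.1],BX,{n:m}))
    im=cv2.imread(f); 
    im[(m>0)^(cv2.erode(m,np.ones((3,3)))>0)]=(255,255,0); im[(b>0)^(cv2.erode(b,np.ones((3,3)))>0)]=(0,0,255)
    cv2.imwrite(f"pics/seg_{n}.png",cv2.resize(im[140:330,180:380],None,fx=4,fy=3,interpolation=0))
E
```

```text
top board 16305 (array([ 0.59745783,  0.04163072, -0.0850598 ]), np.float64(0.988012261051649))
box 2097 (array([0.54278806, 0.0637953 , 0.11268267]), np.float64(0.9382830511503479))
side board 12530 (array([ 0.59642536,  0.04310684, -0.08945033]), np.float64(0.9059893061805616))
box 2285 (array([0.5432127 , 0.06679861, 0.10679218]), np.float64(0.9262303967047016))
```

```bash
cat >> seg.py <<'E'
def zmap(n,d):
    v,u=np.mgrid[0:480,0:640]; return world(n,np.c_[u.ravel(),v.ravel()],d.ravel()).reshape(480,640,3)
def topmask(n,d,poly,zmin=.05,zmax=.08):
    P=zmap(n,d); g=((P[...,2]>zmin)&(P[...,2]<zmax)&(d>0)).astype(np.uint8)
    m=np.zeros_like(g); cv2.fillPoly(m,[poly.astype(np.int32)],1); g&=m
    k,l,s,_=cv2.connectedComponentsWithStats(g); return (l==1+np.argmax(s[1:,4])).astype(np.uint8)
E
python3 - <<'E'
from seg import *
for n in("top","side"):
    d=np.load(f"pics/{n}0.npy")
    h=hull(n,[.543,.067,.1],-.06,.06,-.12,.12,.015,.065)
    for zm in (.05,.058):
        m=topmask(n,d,h,zm); P=zmap(n,d)[m>0]
        print(n,zm,m.sum(),fit([.543,.067,.1],(-.033,.033,-.088,.088,zm,.065),{n:m}),P.mean(0),np.median(P[:,2]))
    P=zmap(n,d); 
    # handle + cam: z in .03..0.045 orange
    hsv=cv2.cvtColor(cv2.imread(f"pics/{n}0.png"),cv2.COLOR_BGR2HSV)
    g=((hsv[...,1]>130)&(hsv[...,0]>5)&(hsv[...,0]<20)&(hsv[...,2]>90))
    g&=(P[...,0]>.58)&(P[...,0]<.72)&(P[...,1]<-.04)&(P[...,1]>-.2)&(P[...,2]>.028)
    Q=P[g]; print(n,"cam px",g.sum()); 
    pc=Q[:,:2].mean(0); u,s,vt=np.linalg.svd(Q[:,:2]-pc,full_matrices=False); print(pc,vt[0],np.median(Q[:,2]))
    t=(Q[:,:2]-pc)@vt[0]; print("ends",pc+vt[0]*t.min(),pc+vt[0]*t.max())
E
```

```text
top 0.05 1978 (array([0.54366011, 0.06744462, 0.09680371]), np.float64(0.9301439332894709)) [0.54276931 0.06683591 0.06485022] 0.06490863679197745
top 0.058 1961 (array([0.54361198, 0.06797393, 0.10092656]), np.float64(0.9244598524068567)) [0.54305587 0.06672814 0.06494341] 0.06492897802911513
top cam px 390
[ 0.64069756 -0.1057696 ] [0.20537736 0.97868286] 0.0361804905243821
ends [ 0.62662552 -0.17282698] [ 0.65161505 -0.05374457]
side 0.05 1842 (array([0.5418205 , 0.06644413, 0.09920153]), np.float64(0.9336152912888183)) [0.53909222 0.07989297 0.06398734] 0.06461423534325328
side 0.058 1730 (array([0.54194327, 0.0664924 , 0.09904361]), np.float64(0.9252385567396089)) [0.53993105 0.07687845 0.0646238 ] 0.06472305953567653
side cam px 254
[ 0.63949072 -0.09945605] [0.17808281 0.9840155 ] 0.03597827131895209
ends [ 0.62633441 -0.17215264] [ 0.64835809 -0.05045845]
```

View pics/seg_side.png

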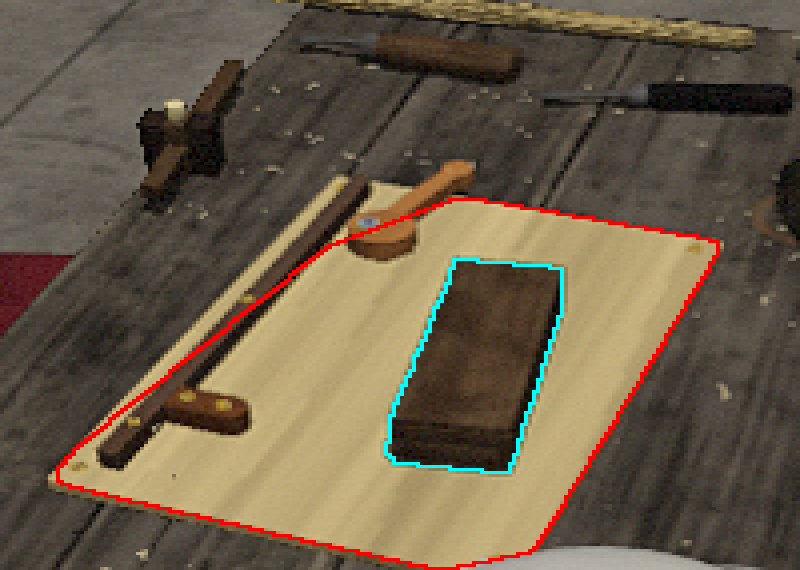

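Run:
```python
from seg import *
c=plane("side",[[265,199.3],[193,299.5],[360.5,220]],.015); print(c)
fl,fr_=c[1],c[0]; nr=c[2]
B=np.array([[.13,.19],[.13,-.19],[-.14,-.19]]); W=c[[1,0,2],:2]
b0=B-B.mean(0); w0=W-W.mean(0); H=b0.T@w0; a=np.arctan2(H[0,1]-H[1,0],H[0,0]+H[1,1]); Rm,_=T([0,0,a]); t=W.mean(0)-Rm@B.mean(0); print("side board",t,a,np.linalg.norm(W-(B@Rm.T+t),axis=1), np.linalg.norm(W[0]-W[1]),np.linalg.norm(W[1]-W[2]))
for p in([.5975,.0416,-.085],[*t,a]):
  Rm,t=T(p)
  print("seat",Rm@[.06,.01]+t,"cam pivot",Rm@[.068,-.106]+t,"box rel",Rm.T@(np.array([.543,.067])-t))
  e=Rm.T@(np.array([.6265,-.1725])-t); v=e-[.068,-.106]; print("lever far end rel",e,np.linalg.norm(v),"cam ang",-np.pi/2-np.radians(10)-np.arctan2(v[1],v[0]))
it=board_items([.5975,.0416,-.085],0.1)+box_items([.543,.067,.10])
overlay("top","pics/top0.png","pics/ov3.png",it,(195,140,395,285),4)
```

```text
[[ 0.70511138 -0.15351892  0.015     ]
 [ 0.7380739   0.21937313  0.015     ]
 [ 0.4427266  -0.13485491  0.015     ]]
side board [0.59381583 0.04332153] -0.079839243184052 [0.00301374 0.00428731 0.00361854] 0.3743461090373721 0.26304775221733756
seat [0.65813236 0.04647004] cam pivot [ 0.65625534 -0.06979035] box rel [-0.05645964  0.02068137]
lever far end rel [ 0.04707189 -0.210865  ] 0.10693293737172485 cam ang 0.02245095657891283
seat [0.65442224 0.04850441] cam pivot [ 0.65314524 -0.06776411] box rel [-0.05254242  0.01955025]
lever far end rel [ 0.04979279 -0.21252734] 0.10807208599729794 cam ang -0.005252740757491159
```

View pics/ov3.png

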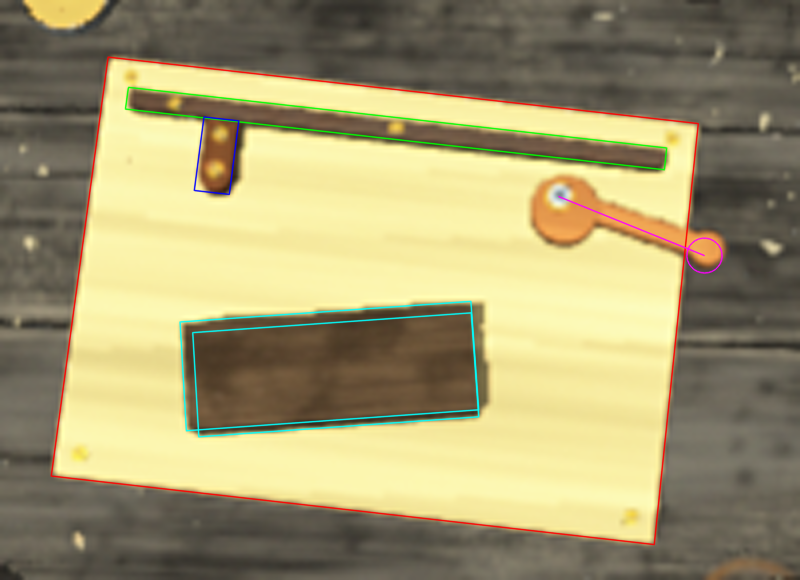

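The models fit: the board is about (0.597, 0.040) with yaw −0.085, and the box is about (0.543, 0.067) with yaw +0.10. Box top reads 0.065, as expected. Now I'll move above the box.

```bash
cat > to.py <<'E'
import sys; from h import *
# usage: to.py x y z yaw_of_tool_y(deg)   -> units needed
s=sensors.get_state(); M=rot(s["orientation"]); p=np.array(s["tool_pos"])
x,y,z,a=map(float,sys.argv[1:5])
d=M.T@(np.array([x,y,z])-p)/.025
cur=np.degrees(np.arctan2(M[1,1],M[0,1])); dy=(a-cur+180)%360-180
print("t",round(s["time"],2),"pos",p.round(4),"tooly yaw",round(cur,2),"tilt",M[2].round(3),"dp",d.round(2),"twist",round(-dy/10,2),"F",np.round(s["wrist_force"],1),"open",round(s["opening"],4),"q",np.round(s["joints"],2))
E
python3 to.py .543 .067 .193 5.7
```

```text
t 1.0 pos [ 0.1676 -0.5501  0.193 ] tooly yaw -73.05 tilt [-0.  0. -1.] dp [ 21.56 -19.23  -0.  ] twist -7.88 F [-0.5  0.4 -0.1] open 0.0853 q [-1.41  0.31  0.05  1.3  -0.    1.43]
```

```bash
python3 -m jog '[{"dp":[2,-1.8,0],"twist":-0.7,"hand":1},{"dp":[4,-3.6,0],"twist":-1.4,"hand":1},{"dp":[6,-5.4,0],"twist":-2.2,"hand":1},{"dp":[8,-7.1,0],"twist":-2.9,"hand":1},{"dp":[10,-8.9,0],"twist":-3.7,"hand":1},{"dp":[12,-10.7,0],"twist":-4.5,"hand":1},{"dp":[14,-12.5,0],"twist":-5.3,"hand":1},{"dp":[16,-14.3,0],"twist":-6.1,"hand":1},{"dp":[18,-16.1,0],"twist":-6.9,"hand":1},{"dp":[19.8,-17.7,0],"twist":-7.6,"hand":1},{"dp":[21.56,-19.23,0],"twist":-7.88,"hand":1},{"dp":[21.56,-19.23,0],"twist":-7.88,"hand":1}]'; python3 to.py .543 .067 .1 5.7
```

```text
time: 2.5
tool_pos: [0.5442, 0.0697, 0.1929]
orientation: [0.0, 0.67, 0.743, 0.0]
wrist_force: [-0.6, -1.4, 0.9]
opening: 0.0856
t 2.5 pos [0.5442 0.0697 0.1929] tooly yaw 5.93 tilt [ 0.     0.001 -1.   ] dp [-0.1  -0.06  3.71] twist 0.02 F [-0.6 -1.4  0.9] open 0.0856 q [-0.02  0.26 -0.02  1.28  0.    1.45]
```

```bash
python3 -m jog '[{"dp":[-0.1,-0.05,1.8],"twist":0,"hand":1},{"dp":[-0.1,-0.05,3.6],"twist":0,"hand":1},{"dp":[-0.1,-0.05,3.6],"twist":0,"hand":1}]'; python3 to.py .543 .067 .034 5.7
python3 - <<'E'
from h import *
for n in("top","side"):
    p,d=snap(n,f"pics/{n}1.png"); np.save(f"pics/{n}1.npy",d)
im=[cv2.imread(f"pics/{n}1.png") for n in("top","side")]
a=cv2.resize(im[0][140:290,200:400],(400,300),interpolation=cv2.INTER_CUBIC); b=cv2.resize(im[1][130:340,200:400+80],(400,300),interpolation=cv2.INTER_CUBIC)
cv2.imwrite("pics/c1.png",np.hstack([a,b]))
E
```

```text
time: 2.88
tool_pos: [0.5387, 0.0646, 0.0997]
orientation: [-0.003, 0.671, 0.742, -0.003]
wrist_force: [-0.3, -0.6, 0.8]
opening: 0.0853
t 2.88 pos [0.5387 0.0646 0.0997] tooly yaw 5.77 tilt [ 0.001 -0.008 -1.   ] dp [0.08 0.2  2.63] twist 0.01 F [-0.3 -0.6  0.8] open 0.0853 q [-0.03  0.3  -0.2   1.07 -0.    1.44]
```

View pics/c1.png

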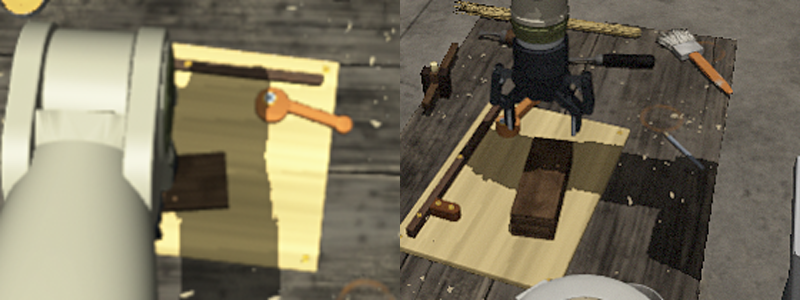

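Run:
```python
from seg import *
d=np.load("pics/side1.npy"); P=zmap("side",d)
m=(d>0)&(abs(P[...,0]-.54)<.08)&(abs(P[...,1]-.065)<.03)&(P[...,2]>.075)&(P[...,2]<.2)
Q=P[m]
for lo in np.arange(.075,.16,.006):
    q=Q[(Q[:,2]>=lo)&(Q[:,2]<lo+.006)]
    if len(q): 
        for s in(-1,1):
            k=q[(q[:,0]-.54)*s>0]
            if len(k): print(round(lo,3),s,len(k),k[:,0].min().round(4),k[:,0].max().round(4),k[:,1].max().round(4))
```

```text
0.153 -1 3 0.4904 0.4954 0.0725
0.153 1 12 0.5818 0.5924 0.0805
0.159 -1 15 0.4855 0.4959 0.0743
0.159 1 15 0.5815 0.5939 0.0816
```

Run:
```python
from seg import *
d=np.load("pics/side1.npy"); P=zmap("side",d)
q=proj("side",[[.54+.0425,.0645,z] for z in(.1,.113,.13,.16)]+[[.54-.0425,.0645,z] for z in(.1,.113,.13,.16)]); print(q.round(1))
im=cv2.imread("pics/side1.png"); 
for a in q: cv2.circle(im,tuple(np.round(a).astype(int)),1,(0,0,255),-1)
cv2.imwrite("pics/c2.png",cv2.resize(im[150:280,230:330],None,fx=5,fy=4.5,interpolation=cv2.INTER_CUBIC))
np.set_printoptions(linewidth=200,precision=3)
print(d[200:260:4,250:330:5])
```

```text
[[282.2 236.2]
 [281.9 231.7]
 [281.6 225.7]
 [281.  215. ]
 [319.8 243. ]
 [319.8 238.5]
 [319.9 232.5]
 [319.9 221.7]]
[[1.365 1.362 1.364 1.016 1.025 1.014 1.005 1.004 1.301 1.009 1.006 1.001 0.994 0.99  1.004 1.018]
 [1.35  1.352 1.351 1.287 1.03  1.022 1.045 1.291 1.298 1.35  1.351 1.351 1.351 0.994 1.002 1.011]
 [1.338 1.336 1.312 1.275 1.298 1.035 1.047 1.282 1.305 1.308 1.308 1.317 0.    1.337 1.007 1.007]
 [1.322 1.297 1.264 1.271 1.266 1.04  1.048 1.29  1.295 1.297 1.296 1.297 1.298 1.302 1.016 1.018]
 [1.313 1.285 1.255 1.279 1.25  1.046 1.052 1.286 1.29  1.288 1.288 1.283 1.285 1.287 1.02  1.023]
 [1.273 1.242 1.25  1.271 1.244 1.242 1.236 1.272 1.273 1.275 1.279 1.271 1.273 1.271 1.03  1.032]
 [1.263 1.231 1.256 1.262 1.251 1.244 1.251 1.261 1.26  1.26  1.265 1.261 1.26  1.259 1.038 1.262]
 [1.219 1.231 1.249 1.246 1.249 1.25  1.252 1.249 1.249 1.174 1.177 1.17  1.174 1.171 1.246 1.244]
 [1.207 1.237 1.237 1.239 1.239 1.238 1.235 1.239 1.236 1.163 1.161 1.158 1.158 1.162 1.16  1.238]
 [1.213 1.229 1.223 1.228 1.23  1.227 1.228 1.226 1.224 1.154 1.152 1.154 1.152 1.151 1.17  1.228]
 [1.213 1.217 1.217 1.219 1.217 1.219 1.217 1.218 1.142 1.139 1.141 1.139 1.139 1.136 1.18  1.215]
 [1.206 1.203 1.205 1.207 1.206 1.206 1.205 1.208 1.129 1.131 1.132 1.132 1.133 1.134 1.186 1.2  ]
 [1.2   1.193 1.195 1.187 1.197 1.193 1.194 1.19  1.123 1.12  1.121 1.121 1.118 1.124 1.19  1.195]
 [1.184 1.187 1.183 1.183 1.183 1.184 1.186 1.183 1.112 1.112 1.111 1.114 1.112 1.111 1.186 1.185]
 [1.18  1.174 1.176 1.174 1.174 1.177 1.172 1.099 1.106 1.102 1.101 1.1   1.105 1.116 1.177 1.172]]
```

View pics/c2.png

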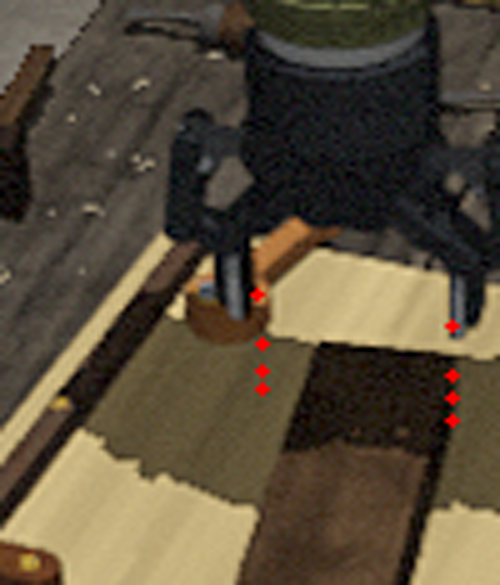

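Run:
```python
from seg import *
d=np.load("pics/side1.npy"); 
for u,v in[(278,219),(277,216),(276,210),(321,222),(321,218),(295,196),(295,199),(300,190),(300,170)]:
    print(u,v,d[v,u],world("side",[[u,v]],[d[v,u]]).round(4))
d=np.load("pics/top1.npy"); P=zmap("top",d)
print(sensors.get_state()["tool_pos"],sensors.get_state()["time"])
```

```text
278 219 1.0480565 [[0.5839 0.08   0.1611]]
277 216 1.039498 [[0.5846 0.0828 0.1713]]
276 210 1.0336453 [[0.5871 0.0798 0.1844]]
321 222 1.0312606 [[0.4931 0.0727 0.1668]]
321 218 1.0262067 [[0.4936 0.0713 0.1762]]
295 196 1.001661 [[0.5464 0.0755 0.2253]]
295 199 1.005488 [[0.5463 0.0764 0.2185]]
300 190 0.9915933 [[0.5364 0.0731 0.2403]]
300 170 0.9233513 [[0.5263 0.1023 0.3089]]
[0.54236602 0.06421361 0.10393633] 2.975
```

Run:
```python
from seg import *
s=sensors.get_state(); print(s["tool_pos"],s["time"],s["qvel"].round(3))
p,d=snap("side","pics/side2.png"); np.save("pics/side2.npy",d)
for u,v in[(278,219),(277,216),(280,225),(321,222),(321,218),(295,196),(295,205)]:
    print(u,v,d[v,u],world("side",[[u,v]],[d[v,u]]).round(4))
cv2.imwrite("pics/c3.png",cv2.resize(cv2.imread("pics/side2.png")[150:280,230:330],None,fx=5,fy=4.5,interpolation=cv2.INTER_CUBIC))
print(sensors.get_state()["tool_pos"])
```

```text
[0.54236602 0.06421361 0.10393633] 2.975 [-0.001 -0.022  0.037 -0.001  0.001  0.001]
278 219 1.0481855 [[0.5839 0.0799 0.161 ]]
277 216 1.0450479 [[0.5861 0.0788 0.1678]]
280 225 1.2537479 [[ 0.6324 -0.0603  0.018 ]]
321 222 1.0328348 [[0.4934 0.0715 0.1657]]
321 218 1.0233194 [[0.493  0.0734 0.178 ]]
295 196 0.99829566 [[0.5455 0.0781 0.2274]]
295 205 1.3465204 [[ 0.6274 -0.1711 -0.002 ]]
[0.54331903 0.06412709 0.10486278]
```

View pics/c3.png

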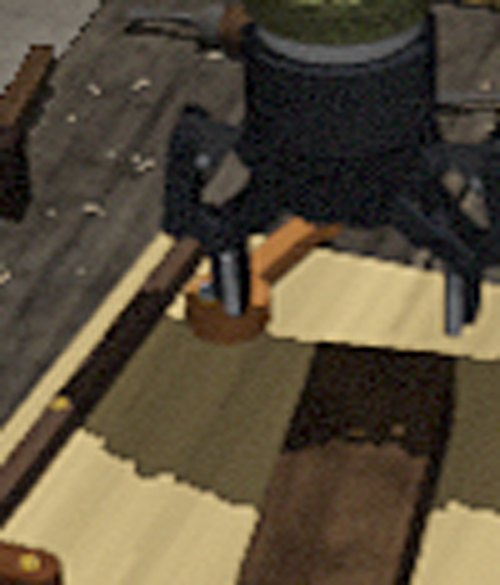

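Run:
```python
from seg import *
d=np.load("pics/top0.npy"); P=zmap("top",d)
m=(P[...,2]>.1)&(d>0); m[:, :540]=0; m[:380]=0
Q=P[m]; print(m.sum(), Q[:,2].min(), np.percentile(Q[:,2],[1,5,20]), Q[:,:2].mean(0))
for z0 in np.arange(.1,.4,.02):
    q=Q[(Q[:,2]>z0)&(Q[:,2]<=z0+.02)]
    if len(q): print(round(z0,2),len(q),q[:,0].min().round(3),q[:,0].max().round(3),q[:,1].min().round(3),q[:,1].max().round(3))
cv2.imwrite("pics/c4.png",cv2.resize(cv2.imread("pics/top0.png")[380:480,530:640],None,fx=5,fy=5,interpolation=cv2.INTER_CUBIC))
```

```text
3754 0.24220273710537066 [0.25282675 0.28577432 0.32797131] [ 0.17461886 -0.52333659]
0.24 81 0.15 0.192 -0.6 -0.493
0.26 95 0.152 0.192 -0.603 -0.493
0.28 189 0.136 0.201 -0.619 -0.475
0.3 290 0.136 0.201 -0.616 -0.476
0.32 278 0.135 0.199 -0.612 -0.479
0.34 323 0.135 0.2 -0.613 -0.48
0.36 293 0.136 0.206 -0.563 -0.511
0.38 341 0.136 0.206 -0.563 -0.511
0.4 382 0.133 0.205 -0.57 -0.511
```

View pics/c4.png

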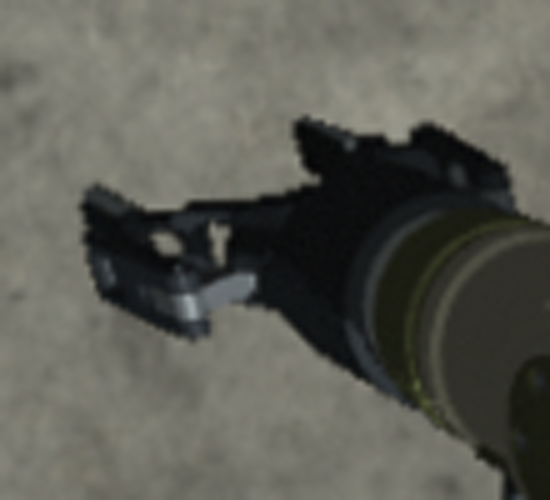

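The side view shows the open fingertips at z≈0.158, but the reported TCP is 0.105. I expected only 13 mm of pad setback, so about 40 mm is unexplained. I'll go down to the safe height by the reported TCP and look again.

```bash
python3 to.py .543 .067 .06 5.7; python3 -m jog '[{"dp":[0.1,0,0.8],"twist":0,"hand":1},{"dp":[0.1,0,1.6],"twist":0,"hand":1},{"dp":[0.1,0,1.7],"twist":0,"hand":1},{"dp":[0.1,0,1.7],"twist":0,"hand":1}]'; python3 to.py .543 .067 .034 5.7
python3 - <<'E'
from seg import *
p,d=snap("side","pics/side3.png"); np.save("pics/side3.npy",d)
print(sensors.get_state()["tool_pos"])
P=zmap("side",d); 
cv2.imwrite("pics/c5.png",cv2.resize(cv2.imread("pics/side3.png")[170:310,230:360],None,fx=5,fy=4,interpolation=cv2.INTER_CUBIC))
E
```

```text
t 3.02 pos [0.5433 0.0641 0.1049] tooly yaw 5.73 tilt [-0.     0.002 -1.   ] dp [ 0.12 -0.01  1.79] twist 0.0 F [-0.9  0.3  0.5] open 0.0853 q [-0.03  0.3  -0.19  1.08 -0.    1.44]
time: 3.52
tool_pos: [0.5431, 0.0666, 0.0622]
orientation: [0.001, 0.671, 0.742, 0.001]
wrist_force: [-0.2, -0.0, 0.4]
opening: 0.0856
t 3.52 pos [0.5431 0.0666 0.0622] tooly yaw 5.73 tilt [-0.     0.002 -1.   ] dp [ 0.02 -0.    1.13] twist 0.0 F [-0.2 -0.   0.4] open 0.0856 q [-0.02  0.33 -0.26  0.98 -0.    1.45]
[0.54316307 0.06663218 0.06220382]
```

View pics/c5.png

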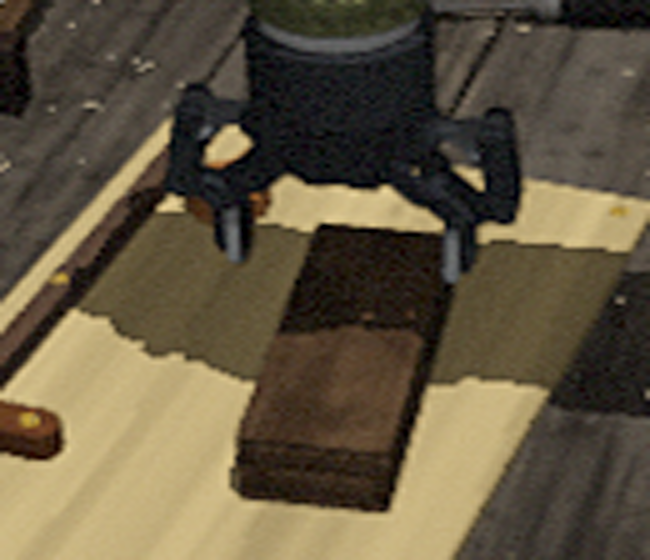

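Run:
```python
from seg import *
d=np.load("pics/side3.npy")
for u in (276,277,278,279,319,320,321,322):
    col=[]
    for v in range(222,244,2):
        w=world("side",[[u,v]],[d[v,u]])[0]; col.append((v,*w.round(3)))
    print(u,[c for c in col if c[3]>.07][-2:])
```

```text
276 [(232, np.float64(0.59), np.float64(0.081), np.float64(0.125)), (234, np.float64(0.589), np.float64(0.083), np.float64(0.121))]
277 [(232, np.float64(0.586), np.float64(0.086), np.float64(0.13)), (234, np.float64(0.589), np.float64(0.079), np.float64(0.117))]
278 [(232, np.float64(0.584), np.float64(0.085), np.float64(0.129)), (234, np.float64(0.585), np.float64(0.084), np.float64(0.122))]
279 [(232, np.float64(0.584), np.float64(0.079), np.float64(0.124)), (234, np.float64(0.585), np.float64(0.077), np.float64(0.117))]
319 [(238, np.float64(0.498), np.float64(0.071), np.float64(0.12)), (240, np.float64(0.497), np.float64(0.072), np.float64(0.115))]
320 [(238, np.float64(0.495), np.float64(0.073), np.float64(0.122)), (240, np.float64(0.494), np.float64(0.075), np.float64(0.118))]
321 [(238, np.float64(0.493), np.float64(0.073), np.float64(0.123)), (240, np.float64(0.493), np.float64(0.072), np.float64(0.116))]
322 [(236, np.float64(0.492), np.float64(0.069), np.float64(0.125)), (238, np.float64(0.491), np.float64(0.071), np.float64(0.121))]
```

```bash
python3 -m jog '[{"dp":[0,0,0.5],"twist":0,"hand":1},{"dp":[0,0,1],"twist":0,"hand":1},{"dp":[0,0,1],"twist":0,"hand":1},{"dp":[0,0,1],"twist":0,"hand":1}]'
python3 - <<'E'
from seg import *
p,d=snap("side","pics/side4.png"); np.save("pics/side4.npy",d)
print(sensors.get_state()["tool_pos"])
for u in (277,279,320,322):
    c=[(v,*world("side",[[u,v]],[d[v,u]])[0].round(3)) for v in range(230,256,1)]; print(u,[x for x in c if x[3]>.07][-2:])
cv2.imwrite("pics/c6.png",cv2.resize(cv2.imread("pics/side4.png")[170:310,230:360],None,fx=5,fy=4,interpolation=cv2.INTER_CUBIC))
E
```

```text
time: 4.08
tool_pos: [0.5416, 0.0668, 0.0352]
orientation: [-0.0, 0.671, 0.742, -0.0]
wrist_force: [-0.2, 0.2, 0.5]
opening: 0.0853
[0.54191344 0.06677116 0.03550355]
277 [(243, np.float64(0.589), np.float64(0.081), np.float64(0.093)), (244, np.float64(0.588), np.float64(0.085), np.float64(0.094))]
279 [(244, np.float64(0.584), np.float64(0.084), np.float64(0.093)), (245, np.float64(0.585), np.float64(0.082), np.float64(0.089))]
320 [(248, np.float64(0.495), np.float64(0.074), np.float64(0.094)), (249, np.float64(0.495), np.float64(0.073), np.float64(0.09))]
322 [(248, np.float64(0.492), np.float64(0.068), np.float64(0.09)), (249, np.float64(0.491), np.float64(0.069), np.float64(0.088))]
```

View pics/c6.png

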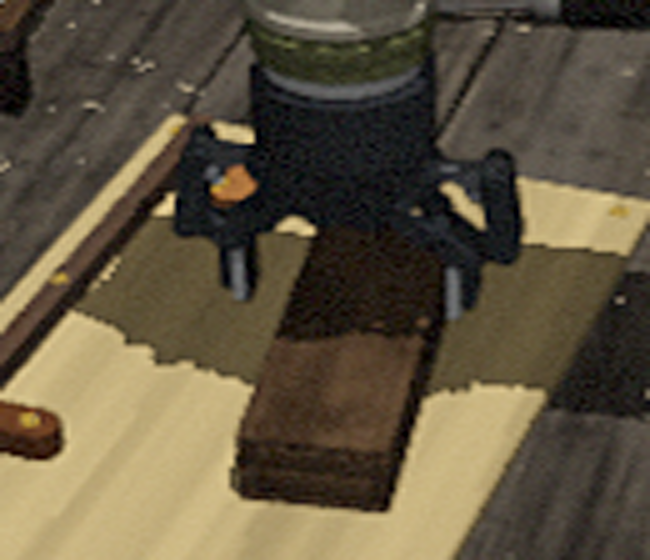

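The tips keep reading about 53 mm above the reported TCP. Visually they're still above the box top (lowest tip pixels about (279,245) and (320,249)). I'll go on down in small steps and watch the force.

```bash
python3 -m jog '[{"dp":[0,0.08,0.5],"twist":0,"hand":1},{"dp":[0,0.08,1],"twist":0,"hand":1},{"dp":[0,0.08,1],"twist":0,"hand":1}]' | grep -v orient;  python3 -m jog '[{"dp":[0,0,0.3],"twist":0,"hand":1},{"dp":[0,0,0.6],"twist":0,"hand":1},{"dp":[0,0,0.6],"twist":0,"hand":1},{"dp":[0,0,0.6],"twist":0,"hand":1}]'
python3 - <<'E'
from seg import *
p,d=snap("side","pics/side5.png"); np.save("pics/side5.npy",d)
print(sensors.get_state()["tool_pos"])
cv2.imwrite("pics/c7.png",cv2.resize(cv2.imread("pics/side5.png")[170:310,230:360],None,fx=5,fy=4,interpolation=cv2.INTER_CUBIC))
E
```

```text
time: 4.5
tool_pos: [0.5423, 0.067, 0.0088]
wrist_force: [0.3, 0.9, 0.3]
opening: 0.0853
time: 5.0
tool_pos: [0.5439, 0.067, -0.0045]
orientation: [0.0, 0.671, 0.742, -0.0]
wrist_force: [-0.6, 1.0, -0.1]
opening: 0.0854
[ 0.54401062  0.06698229 -0.00432631]
```

View pics/c7.png

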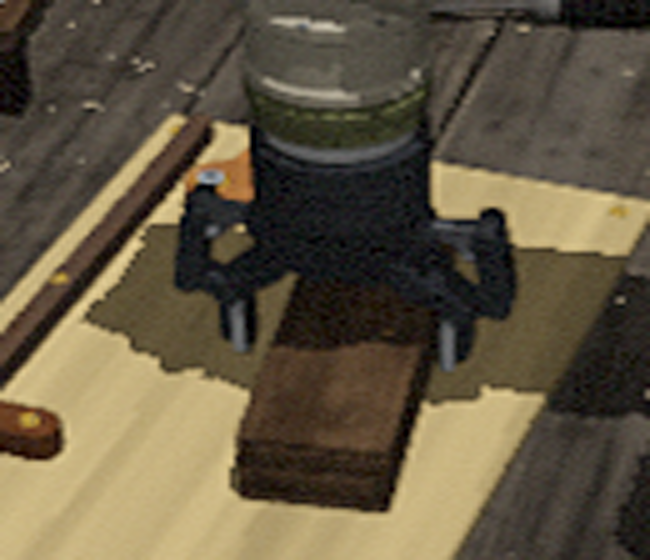

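Negative reported z and no contact, so the reported TCP height is about 40 mm too low. The fingertips are truly at about 0.049, straddling the box and above rail height. I'll trust the camera for height and close gently.

```bash
python3 -m jog '[{"dp":[0,0,0],"twist":0,"hand":0.7},{"dp":[0,0,0],"twist":0,"hand":0.6},{"dp":[0,0,0],"twist":0,"hand":0.6},{"dp":[0,0,0],"twist":0,"hand":0.6},{"dp":[0,0,0],"twist":0,"hand":0.6},{"dp":[0,0,0],"twist":0,"hand":0.6}]' 25
python3 to.py .6573 .0399 -0.0043 -4.9
python3 - <<'E'
from seg import *
p,d=snap("side","pics/side6.png"); np.save("pics/side6.npy",d)
cv2.imwrite("pics/c8.png",cv2.resize(cv2.imread("pics/side6.png")[170:310,230:360],None,fx=5,fy=4,interpolation=cv2.INTER_CUBIC))
E
```

```text
time: 5.8
tool_pos: [0.5433, 0.0669, -0.0042]
orientation: [-0.0, 0.671, 0.742, -0.0]
wrist_force: [-3.0, -0.0, 6.1]
opening: 0.0655
t 5.8 pos [ 0.5433  0.0669 -0.0042] tooly yaw 5.75 tilt [-0.    -0.001 -1.   ] dp [-1.53  4.43  0.  ] twist 1.06 F [-3.  -0.   6.1] open 0.0655 q [-0.02  0.4  -0.34  0.83 -0.    1.45]
```

View pics/c8.png

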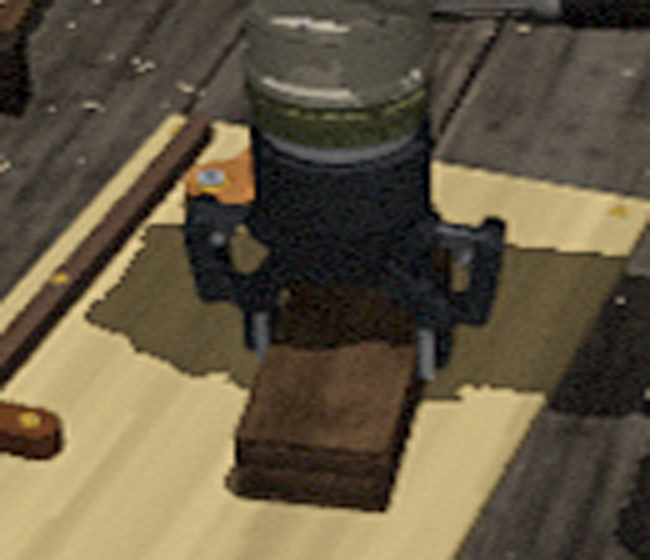

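The grip is on at 65.5 mm (box 66), and the box is still flat. Next: slide it short of the cam and end stop, and turn it parallel.

```bash
python3 to.py .5944 .0453 -0.0043 -4.9
```

```text
t 5.85 pos [ 0.5433  0.0669 -0.0042] tooly yaw 5.75 tilt [-0.    -0.001 -1.   ] dp [-1.06  1.95  0.  ] twist 1.06 F [-3.2 -1.1  5.8] open 0.0655 q [-0.02  0.4  -0.34  0.83 -0.    1.45]
```

```bash
python3 -m jog '[{"dp":[-0.13,0.24,0],"twist":0.13,"hand":0.6},{"dp":[-0.26,0.48,0],"twist":0.26,"hand":0.6},{"dp":[-0.4,0.72,0],"twist":0.4,"hand":0.6},{"dp":[-0.53,0.97,0],"twist":0.53,"hand":0.6},{"dp":[-0.66,1.22,0],"twist":0.66,"hand":0.6},{"dp":[-0.8,1.46,0],"twist":0.8,"hand":0.6},{"dp":[-0.93,1.7,0],"twist":0.93,"hand":0.6},{"dp":[-1.06,1.95,0],"twist":1.06,"hand":0.6},{"dp":[-1.06,1.95,0],"twist":1.06,"hand":0.6},{"dp":[-1.06,1.95,0],"twist":1.06,"hand":0.6}]'
python3 to.py .6573 .0399 -0.0043 -4.9
python3 - <<'E'
from seg import *
for n in("top","side"):
    p,d=snap(n,f"pics/{n}7.png"); np.save(f"pics/{n}7.npy",d)
it=board_items([.597,.040,-.085],0.03)+box_items([.5944,.0453,-.085])
overlay("side","pics/side7.png","pics/o7.png",it,(180,180,380,330),4)
it=board_items([.5975,.0416,-.085],0.03)+box_items([.5944,.0453,-.085])
overlay("top","pics/top7.png","pics/t7.png",it,(195,140,395,285),4)
E
```

```text
time: 7.1
tool_pos: [0.5939, 0.0466, -0.0042]
orientation: [-0.001, 0.736, 0.677, 0.0]
wrist_force: [-4.9, 3.0, 6.2]
opening: 0.0657
t 7.1 pos [ 0.5939  0.0466 -0.0042] tooly yaw -4.84 tilt [ 0.002 -0.002 -1.   ] dp [-0.05  2.55  0.  ] twist 0.01 F [-4.9  3.   6.2] open 0.0657 q [-0.06  0.48 -0.21  0.88  0.    1.6 ]
```

View pics/o7.png

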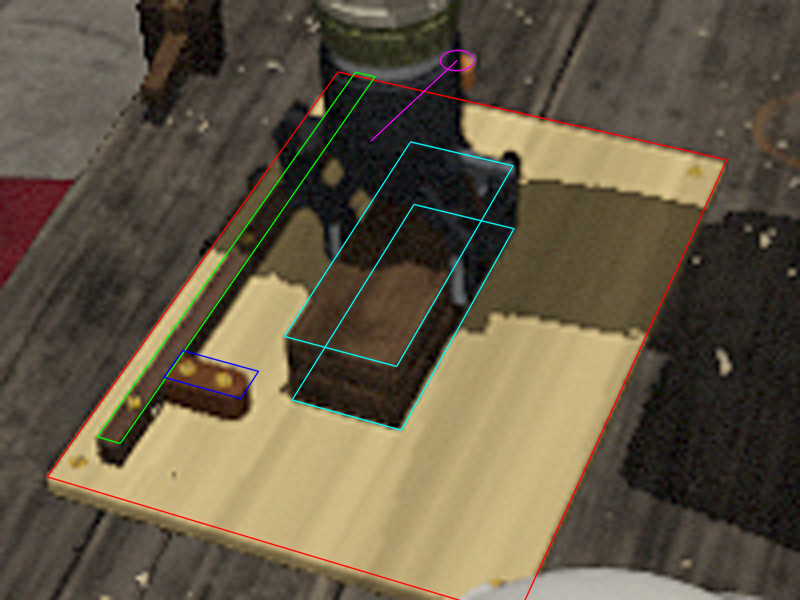

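View pics/t7.png

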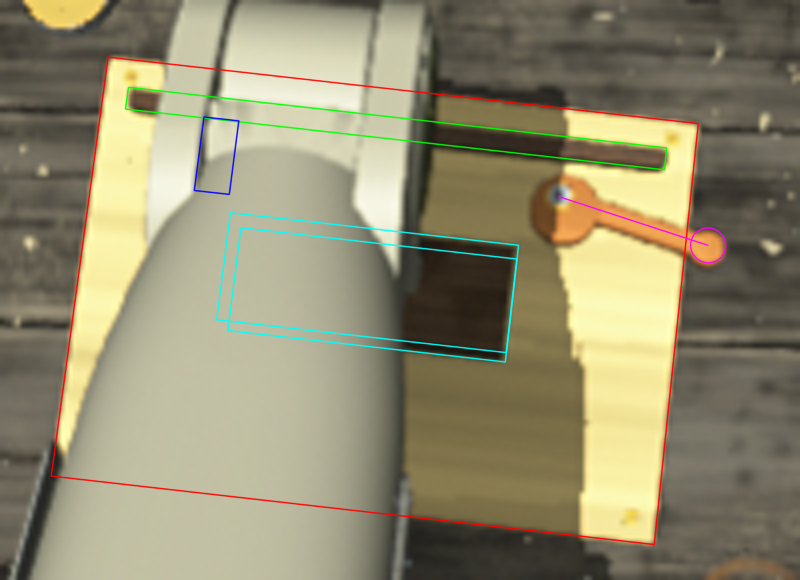

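Both overlays put the box within about 1 px of the prediction (right end at (506–518, 245–361) in the top crop). It's parallel to the rail and clear of the cam. I'll slide it in along the tool y axis and stop about 8 mm short of the rail.

```bash
python3 -m jog '[{"dp":[0,0.2,0],"twist":0,"hand":0.6},{"dp":[0,0.4,0],"twist":0,"hand":0.6},{"dp":[0,0.6,0],"twist":0,"hand":0.6},{"dp":[0,0.8,0],"twist":0,"hand":0.6},{"dp":[0,1.0,0],"twist":0,"hand":0.6},{"dp":[0,1.2,0],"twist":0,"hand":0.6},{"dp":[0,1.4,0],"twist":0,"hand":0.6},{"dp":[0.03,1.6,0],"twist":0,"hand":0.6},{"dp":[0.03,1.8,0],"twist":0,"hand":0.6},{"dp":[0.03,2.0,0],"twist":0,"hand":0.6},{"dp":[0.03,2.2,0],"twist":0,"hand":0.6},{"dp":[0.03,2.2,0],"twist":0,"hand":0.6}]'
python3 to.py .6572 .042 -0.0043 -4.9
python3 - <<'E'
from seg import *
for n in("top","side"):
    p,d=snap(n,f"pics/{n}8.png"); np.save(f"pics/{n}8.npy",d)
q=[.6495,.0417,-.085]
overlay("side","pics/side8.png","pics/o8.png",box_items(q),(180,180,340,300),5)
overlay("top","pics/top8.png","pics/t8.png",board_items([.5975,.0416,-.085],0.03)+box_items(q),(195,140,395,285),4)
E
```

```text
time: 8.7
tool_pos: [0.6473, 0.0421, -0.0041]
orientation: [-0.002, 0.736, 0.677, -0.001]
wrist_force: [-8.3, 2.2, 9.6]
opening: 0.0654
t 8.7 pos [ 0.6473  0.0421 -0.0041] tooly yaw -4.83 tilt [ 0.    -0.004 -1.   ] dp [0.03 0.4  0.01] twist 0.01 F [-8.3  2.2  9.6] open 0.0654 q [-0.06  0.57 -0.05  0.95  0.    1.6 ]
```

View pics/o8.png

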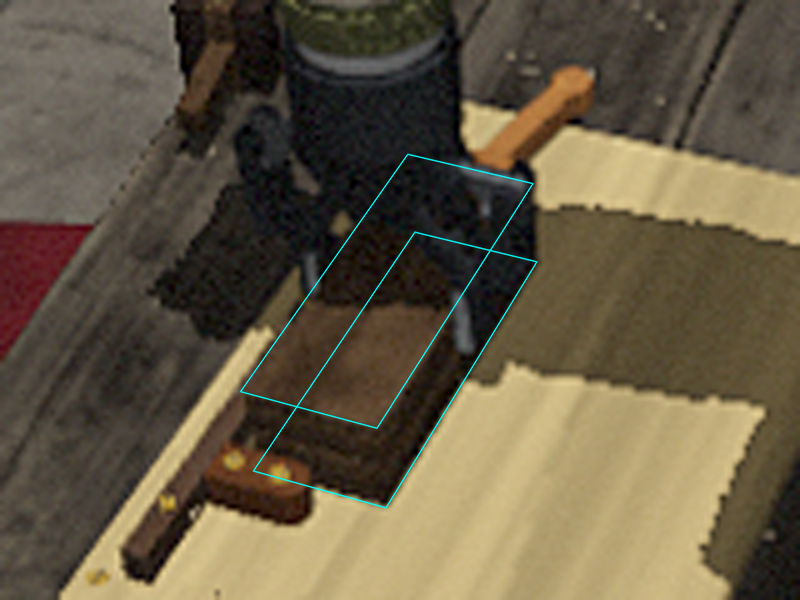

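View pics/t8.png

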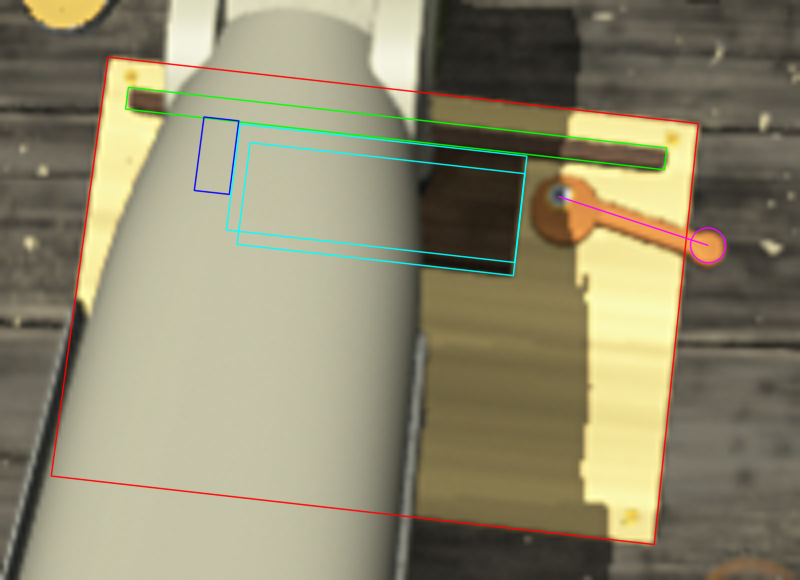

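```bash
python3 -m jog '[{"dp":[0,0.08,0],"twist":0,"hand":0.6},{"dp":[0,0.16,0],"twist":0,"hand":0.6},{"dp":[0,0.24,0],"twist":0,"hand":0.6},{"dp":[0,0.24,0],"twist":0,"hand":0.6}]' | grep -v orient;  python3 -m jog '[{"dp":[0,0.08,0],"twist":0,"hand":0.6},{"dp":[0,0.08,0],"twist":0,"hand":0.6}]'| grep -v orient
```

```text
time: 9.3
tool_pos: [0.6525, 0.0417, -0.0041]
wrist_force: [-10.9, 0.3, 11.0]
opening: 0.0657
time: 9.55
tool_pos: [0.6545, 0.0415, -0.0041]
wrist_force: [-12.3, 1.2, 10.9]
opening: 0.0655
```

```bash
python3 -m jog '[{"dp":[0,0.08,0],"twist":0,"hand":0.6},{"dp":[0,0.08,0],"twist":0,"hand":0.6}]'| grep -v orient
```

```text
time: 9.8
tool_pos: [0.6565, 0.0414, -0.0041]
wrist_force: [-12.0, 2.1, 12.0]
opening: 0.0655
```

```bash
python3 -m jog '[{"dp":[0,0.08,0],"twist":0,"hand":0.6},{"dp":[0,0.08,0],"twist":0,"hand":0.6}]'| grep -v orient
```

```text
time: 10.05
tool_pos: [0.6573, 0.0413, -0.004]
wrist_force: [-14.5, 1.3, 13.4]
opening: 0.0657
```

```bash
python3 -m jog '[{"dp":[0,0.08,0],"twist":0,"hand":0.6},{"dp":[0,0.08,0],"twist":0,"hand":0.6}]'| grep -v orient; python3 to.py .6572 .042 -0.0043 -4.9
```

```text
time: 10.3
tool_pos: [0.6571, 0.0413, -0.004]
wrist_force: [-20.9, 1.8, 17.1]
opening: 0.0655
t 10.3 pos [ 0.6571  0.0413 -0.004 ] tooly yaw -4.81 tilt [-0.    -0.011 -1.   ] dp [0.03 0.   0.01] twist 0.01 F [-20.9   1.8  17.1] open 0.0655 q [-0.06  0.59 -0.01  0.98  0.    1.6 ]
```

Contact with the rail at tool x≈0.657: force went to 21 N with no further travel. I'll release, rise and check with the arm out of the way.

```bash
python3 -m jog '[{"dp":[0,0,0],"twist":0,"hand":0.7},{"dp":[0,0,0],"twist":0,"hand":0.85},{"dp":[0,0,0],"twist":0,"hand":1},{"dp":[0,0,0],"twist":0,"hand":1},{"dp":[0,0,0],"twist":0,"hand":1}]'| grep -v orient; python3 -m jog '[{"dp":[0,-0.1,-0.8],"twist":0,"hand":1},{"dp":[0,-0.1,-2],"twist":0,"hand":1},{"dp":[0,-0.1,-4],"twist":0,"hand":1},{"dp":[0,-2,-5],"twist":0,"hand":1},{"dp":[3,-4,-5],"twist":0,"hand":1},{"dp":[5,-4.5,-5],"twist":0,"hand":1},{"dp":[7,-4.5,-5],"twist":0,"hand":1},{"dp":[7,-4.5,-5],"twist":0,"hand":1}]'
python3 - <<'E'
from seg import *
for n in("top","side"):
    p,d=snap(n,f"pics/{n}9.png"); np.save(f"pics/{n}9.npy",d)
q=[.6572,.0409,-.085]
overlay("top","pics/top9.png","pics/t9.png",[],(195,140,395,285),4)
overlay("side","pics/side9.png","pics/o9.png",[],(180,180,340,300),5)
E
```

```text
time: 10.92
tool_pos: [0.6643, 0.0403, -0.0046]
wrist_force: [0.2, 0.3, -0.0]
opening: 0.0855
time: 11.92
tool_pos: [0.5661, 0.2285, 0.1223]
orientation: [0.0, 0.734, 0.679, 0.001]
wrist_force: [0.5, -0.5, -0.3]
opening: 0.0855
```

View pics/t9.png

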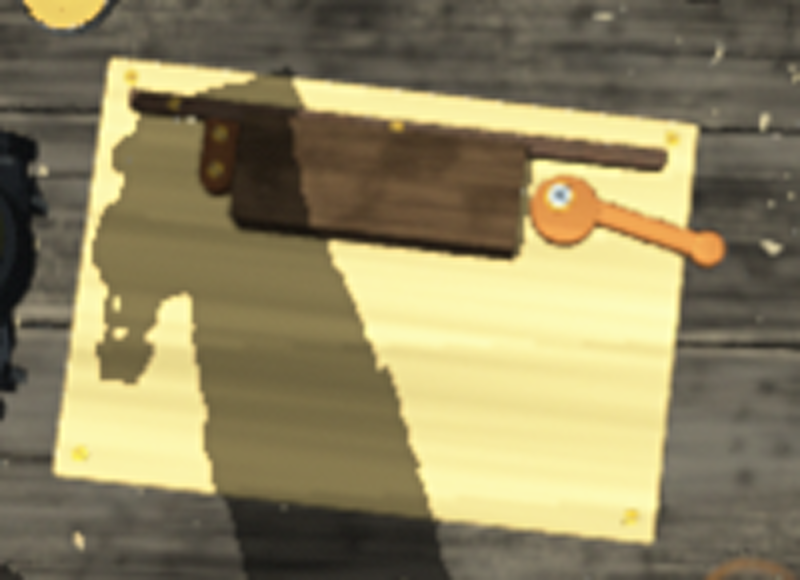

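View pics/o9.png

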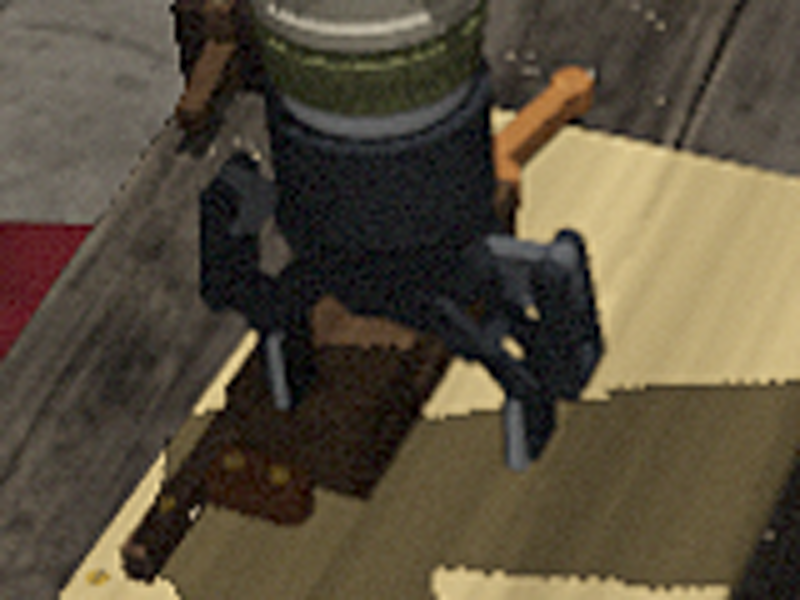

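```bash
cat > ang.py <<'E'
from seg import *
def ang(k):
    f=f"pics/top{k}.png"; d=np.load(f"pics/top{k}.npy")
    g=cv2.cvtColor(cv2.imread(f),cv2.COLOR_BGR2GRAY).astype(float); gs=cv2.GaussianBlur(g,(0,0),.8)
    def edge(P0,P1,sgn,z,rng=4,trim=.06,name=""):
        # search gradient along board +x normal; P0,P1 world 2D, returns fitted line in world at z
        P0,P1=np.array(P0),np.array(P1); n=np.array([-(P1-P0)[1],(P1-P0)[0]]); n/=np.linalg.norm(n)
        pts=[];offs=np.arange(-.010,.0101,.0005)
        for s in np.linspace(trim,1-trim,60):
            W=P0+s*(P1-P0)+offs[:,None]*n; uv=proj("top",np.c_[W,np.full(len(W),z)]).astype(np.float32)
            v=cv2.remap(gs.astype(np.float32),uv[:,0:1],uv[:,1:2],cv2.INTER_CUBIC).ravel()
            gr=np.gradient(v)*sgn; i=np.argmax(gr)
            if gr[i]>1: pts.append((s*np.linalg.norm(P1-P0),offs[i]))
        pts=np.array(pts); 
        if len(pts)<10: print(name,"few"); return
        keep=np.ones(len(pts),bool)
        for _ in range(5):
            c=np.polyfit(pts[keep,0],pts[keep,1],1); r=pts[:,1]-np.polyval(c,pts[:,0]); keep=abs(r)<max(.001,2*r[keep].std())
        a=np.arctan2((P1-P0)[1],(P1-P0)[0])+np.arctan(c[0])
        print(name,"n",keep.sum(),"yaw of line-90deg %.4f"%(a-np.pi/2),"off mid %.4f"%np.polyval(c,.5*np.linalg.norm(P1-P0)),"res %.4f"%r[keep].std())
    return edge
E
cat > a9.py <<'E'
import sys
from ang import *
k=sys.argv[1]; bx=float(sys.argv[2]); by=float(sys.argv[3])
e=ang(k); Rm,t=T([.5975,.0410,-.085]); w=lambda x,y:Rm@np.array([x,y])+t
# along +y lines; normal n = (-dy,dx)-> for direction +y gives n=-x (towards robot)
for sg in(1,-1):
  e(w(-.14,-.19),w(-.14,.19),sg,.015,name=f"board near {sg}")
  e(w(.13,-.19),w(.13,.19),sg,.015,name=f"board far {sg}")
  e(w(.107,-.17),w(.107,.17),sg,.035,name=f"rail far {sg}")
  e(w(.093,-.17),w(.093,-.095),sg,.035,name=f"rail near right {sg}")
  e(w(bx-.033,by-.088),w(bx-.033,by+.088),sg,.065,name=f"box near {sg}")
  e(w(bx+.033,by-.088),w(bx+.033,by+.088),sg,.065,name=f"box far {sg}")
E
python3 a9.py 9 .060 .005
python3 - <<'E'
from seg import *
d=np.load("pics/top9.npy"); h=hull("top",[.657,.041,-.085],-.05,.05,-.11,.11,.015,.065)
m=topmask("top",d,h,.055); print(m.sum(),fit([.657,.041,-.085],(-.033,.033,-.088,.088,.06,.065),{"top":m}), np.degrees(0), cv2.minAreaRect(zmap("top",d)[m>0][:,:2].astype(np.float32)))
P=zmap("top",d)[m>0]; c=P[:,:2].mean(0); u,s,vt=np.linalg.svd(P[:,:2]-c,full_matrices=False); print(c,vt[0],np.arctan2(-vt[0][0],vt[0][1]))
E
```

```text
board near 1 few
board far 1 n 54 yaw of line-90deg -0.0870 off mid 0.0006 res 0.0006
rail far 1 few
rail near right 1 n 58 yaw of line-90deg -0.0932 off mid 0.0029 res 0.0004
box near 1 n 58 yaw of line-90deg -0.0843 off mid 0.0074 res 0.0006
box far 1 n 11 yaw of line-90deg -0.0491 off mid 0.0099 res 0.0004
board near -1 n 57 yaw of line-90deg -0.0878 off mid -0.0004 res 0.0007
board far -1 n 16 yaw of line-90deg 0.0389 off mid -0.0061 res 0.0011
rail far -1 n 50 yaw of line-90deg -0.0827 off mid 0.0013 res 0.0007
rail near right -1 n 60 yaw of line-90deg 0.1064 off mid -0.0062 res 0.0066
box near -1 n 59 yaw of line-90deg -0.0882 off mid -0.0002 res 0.0006
box far -1 n 53 yaw of line-90deg -0.0887 off mid -0.0054 res 0.0006
1939 (array([ 0.65704342,  0.04036956, -0.08294419]), np.float64(0.930778921563064)) 0.0 ((0.6585338711738586, 0.04129531979560852), (0.17400097846984863, 0.06717375665903091), 84.64420318603516)
[0.65746441 0.04090716] [-0.08380464 -0.9964822 ] 3.0576896087793455
```

The box is seated: its near edge matches the seat position within 0.2 mm, and its yaw is −0.086 against −0.087 for the board. Board y is about +4.6 mm, and there's a visible gap to the cam at crop pixels (522–532, 210). Next I'll measure the cam pivot and handle precisely and close the fingers.

```bash
python3 - <<'E'
from seg import *
im=cv2.imread("pics/top9.png"); hsv=cv2.cvtColor(im,cv2.COLOR_BGR2HSV)
g=((hsv[...,1]>120)&(hsv[...,0]>5)&(hsv[...,0]<18)&(hsv[...,2]>120)).astype(np.uint8); g[:,:320]=0; g[:180]=0;g[215:]=0; g[:,385:]=0
v,u=np.nonzero(g); print(len(u),u.min(),u.max(),v.min(),v.max())
sel=u>364; e=np.c_[u,v][u>=u.max()-9]; print("end px",e.mean(0))
screw=[335.0,188.5]
W=plane("top",[screw,e.mean(0)],.037); print(W); dv=W[1]-W[0]; print(np.linalg.norm(dv[:2]))
a=np.arctan2(dv[1],dv[0]); print("cam angle",-np.pi/2-np.radians(10)-(a+.087))
Rm,t=T([.597,.041,-.087]); piv=Rm@[.068,-.106]+t; print("pivot pred",piv)
np.set_printoptions(suppress=True)
piv=(piv+W[0][:2])/2; print("pivot used",piv)
E
python3 to.py .66 -.155 .122 85
```

```text
402 327 375 184 206
end px [370.54545455 201.2987013 ]
[[ 0.65668247 -0.07188054  0.037     ]
 [ 0.62703664 -0.16125208  0.037     ]]
0.09416022383640235
cam angle 0.05876000430376438
pivot pred [ 0.65553245 -0.07050764]
pivot used [ 0.65610746 -0.07119409]
t 12.03 pos [0.5666 0.2252 0.1217] tooly yaw -4.73 tilt [ 0.     0.002 -1.   ] dp [-1.485e+01  4.980e+00 -1.000e-02] twist -8.97 F [ 0.2 -0.   0.9] open 0.0851 q [ 0.25  0.41  0.01  1.17 -0.    1.9 ]
```

```bash
python3 to.py .659 -.162 .12 -4.8
```

```text
t 12.03 pos [0.5666 0.2252 0.1217] tooly yaw -4.73 tilt [ 0.     0.002 -1.   ] dp [-15.13   4.96   0.07] twist 0.01 F [ 0.2 -0.   0.9] open 0.0851 q [ 0.25  0.41  0.01  1.17 -0.    1.9 ]
```

```bash
python3 -m jog '[{"dp":[-2,0.7,0],"twist":0,"hand":0.5},{"dp":[-4,1.3,0],"twist":0,"hand":0},{"dp":[-6,2,0],"twist":0,"hand":0},{"dp":[-8,2.6,0],"twist":0,"hand":0},{"dp":[-10,3.3,0],"twist":0,"hand":0},{"dp":[-12,4,0],"twist":0,"hand":0},{"dp":[-14,4.6,0],"twist":0,"hand":0},{"dp":[-15.1,4.96,0],"twist":0,"hand":0},{"dp":[-15.1,4.96,0],"twist":0,"hand":0},{"dp":[-15.1,4.96,1],"twist":0,"hand":0},{"dp":[-15.1,4.96,2],"twist":0,"hand":0},{"dp":[-15.1,4.96,2],"twist":0,"hand":0}]' 60
python3 to.py .659 -.162 .04 -4.8
python3 - <<'E'
from seg import *
for n in("top","side"):
    p,d=snap(n,f"pics/{n}10.png"); np.save(f"pics/{n}10.npy",d)
a=cv2.resize(cv2.imread("pics/top10.png")[140:290,260:460],(400,300),interpolation=cv2.INTER_CUBIC); b=cv2.resize(cv2.imread("pics/side10.png")[120:270,220:420],(400,300),interpolation=cv2.INTER_CUBIC)
cv2.imwrite("pics/c10.png",np.hstack([a,b]))
E
```

```text
time: 13.52
tool_pos: [0.6557, -0.1616, 0.0686]
orientation: [-0.002, 0.737, 0.676, -0.001]
wrist_force: [-0.4, 0.0, 0.1]
opening: -0.0001
t 13.53 pos [ 0.6557 -0.1616  0.0686] tooly yaw -4.87 tilt [ 0.001 -0.005 -1.   ] dp [-0.01  0.14  1.14] twist -0.01 F [-0.4  0.   0.1] open -0.0001 q [-0.36  0.57  0.13  1.14  0.    1.3 ]
```

View pics/c10.png

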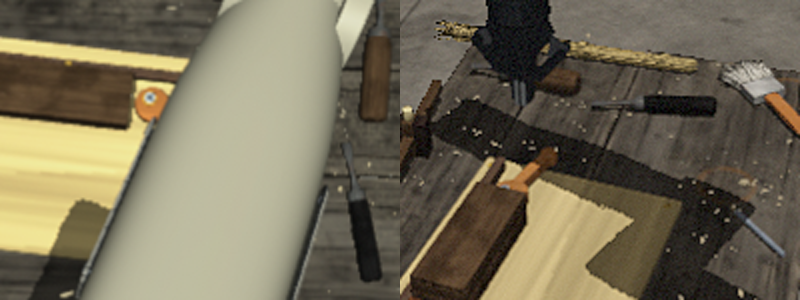

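Run:
```python
from seg import *
d=np.load("pics/side10.npy"); P=zmap("side",d)
s=sensors.get_state(); print(s["tool_pos"])
m=(abs(P[...,0]-.656)<.03)&(abs(P[...,1]+.155)<.03)&(P[...,2]>.06)&(P[...,2]<.2)&(d>0)
v,u=np.nonzero(m); Q=P[m]; print(len(Q),u.min(),u.max(),v.max())
for z0 in np.arange(.08,.18,.01):
    q=Q[(Q[:,2]>z0)&(Q[:,2]<=z0+.01)]
    if len(q): print(round(z0,3),len(q),"x",q[:,0].min().round(4),q[:,0].max().round(4),"y",np.median(q[:,1]).round(4),q[:,1].max().round(4))
```

```text
[ 0.65790353 -0.16226223  0.07135304]
468 268 292 173
0.1 1 x 0.6513 0.6513 y -0.1557 -0.1557
0.11 23 x 0.6434 0.6707 y -0.1524 -0.1473
0.12 39 x 0.6419 0.669 y -0.1517 -0.1481
0.13 41 x 0.6419 0.6687 y -0.153 -0.1459
0.14 34 x 0.6415 0.6768 y -0.1517 -0.1476
0.15 65 x 0.6287 0.6844 y -0.1503 -0.1426
0.16 95 x 0.6282 0.6859 y -0.1509 -0.1419
0.17 53 x 0.628 0.6855 y -0.1477 -0.1414
```

Tip true height is reported +0.039 again (0.110 against 0.071). I'll descend behind the handle to a true tip height of about 0.023.

```bash
python3 -m jog '[{"dp":[0,0.05,1],"twist":0,"hand":0},{"dp":[0,0.05,2],"twist":0,"hand":0},{"dp":[0,0.05,2.8],"twist":0,"hand":0},{"dp":[0,0.05,3.4],"twist":0,"hand":0},{"dp":[0,0.05,3.4],"twist":0,"hand":0},{"dp":[0,0.05,3.4],"twist":0,"hand":0}]'
python3 - <<'E'
from seg import *
s=sensors.get_state(); p=s["tool_pos"]; M=rot(s["orientation"])
pic,d=snap("side","pics/side11.png"); np.save("pics/side11.npy",d)
cv2.imwrite("pics/c11.png",cv2.resize(cv2.imread("pics/side11.png")[140:260,230:370],None,fx=5,fy=5,interpolation=cv2.INTER_CUBIC))
P=np.array([.6561,-.0712]); r=.085
ty=M[:2,1]; tx=M[:2,0]
print(p)
for phi in np.r_[np.arange(.05,1.71,.15),1.55]:
    a=-1.745-phi-.087; h=np.array([np.cos(a),np.sin(a)]); t=np.array([h[1],-h[0]])
    o=.0075+.014*abs(t@ty)+.011*abs(t@tx)
    # keep contact roughly
    C=P+r*h-o*t; dd=M.T@np.array([*(C-p[:2]),0])/.025; print(round(phi,2),"C",C.round(4),"dp",dd.round(2)[:2],"tangent(tool)",(M[:2,:2].T@t).round(2))
E
```

```text
time: 14.38
tool_pos: [0.6602, -0.1628, -0.0133]
orientation: [0.001, 0.736, 0.677, 0.0]
wrist_force: [-0.3, 0.6, 0.3]
opening: 0.0003
[ 0.6602185  -0.16275048 -0.01328173]
0.05 C [ 0.6526 -0.1593] dp [ 0.11 -0.32] tangent(tool) [ 0.22 -0.97]
0.2 C [ 0.6403 -0.1583] dp [ 0.11 -0.81] tangent(tool) [ 0.37 -0.93]
0.35 C [ 0.6279 -0.1552] dp [ 0.19 -1.31] tangent(tool) [ 0.5  -0.86]
0.5 C [ 0.6158 -0.1502] dp [ 0.35 -1.81] tangent(tool) [ 0.63 -0.78]
0.65 C [ 0.6043 -0.1431] dp [ 0.59 -2.3 ] tangent(tool) [ 0.74 -0.68]
0.8 C [ 0.5938 -0.134 ] dp [ 0.92 -2.74] tangent(tool) [ 0.83 -0.56]
0.95 C [ 0.5848 -0.1231] dp [ 1.33 -3.14] tangent(tool) [ 0.9  -0.43]
1.1 C [ 0.5776 -0.1105] dp [ 1.8  -3.47] tangent(tool) [ 0.96 -0.29]
1.25 C [ 0.5725 -0.0966] dp [ 2.34 -3.72] tangent(tool) [ 0.99 -0.14]
1.4 C [ 0.5698 -0.082 ] dp [ 2.91 -3.88] tangent(tool) [1.   0.01]
1.55 C [ 0.5687 -0.0709] dp [ 3.35 -3.96] tangent(tool) [0.99 0.16]
1.7 C [ 0.569  -0.0594] dp [ 3.81 -3.98] tangent(tool) [0.95 0.3 ]
1.55 C [ 0.5687 -0.0709] dp [ 3.35 -3.96] tangent(tool) [0.99 0.16]
```

View pics/c11.png

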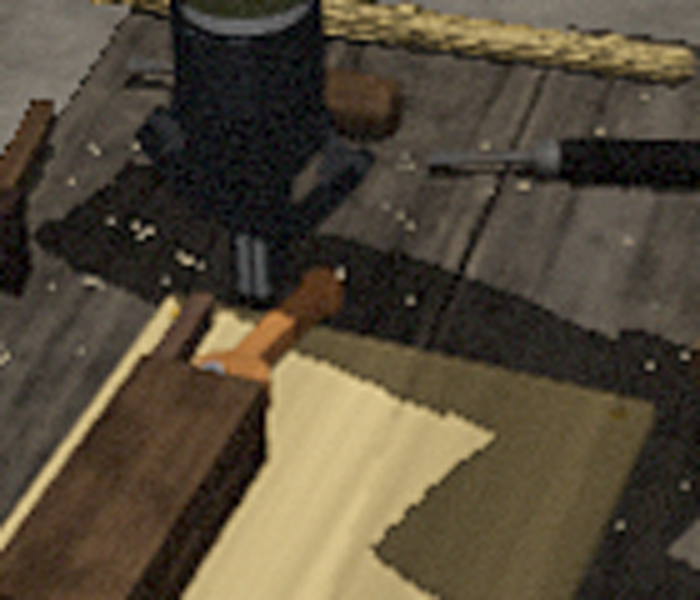

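The fingers are behind the handle, tip around (281,199), with no contact force. I'll swing it along the arc in small rows.

```bash
python3 -m jog '[{"dp":[0.11,-0.2,0.15],"twist":0,"hand":0},{"dp":[0.11,-0.4,0.15],"twist":0,"hand":0},{"dp":[0.11,-0.6,0.15],"twist":0,"hand":0},{"dp":[0.11,-0.81,0.15],"twist":0,"hand":0},{"dp":[0.15,-1.06,0.15],"twist":0,"hand":0},{"dp":[0.19,-1.31,0.15],"twist":0,"hand":0},{"dp":[0.27,-1.56,0.15],"twist":0,"hand":0},{"dp":[0.35,-1.81,0.15],"twist":0,"hand":0},{"dp":[0.47,-2.05,0.15],"twist":0,"hand":0},{"dp":[0.59,-2.3,0.15],"twist":0,"hand":0},{"dp":[0.59,-2.3,0.15],"twist":0,"hand":0}]'
python3 - <<'E'
from seg import *
for n in("top","side"):
    p,d=snap(n,f"pics/{n}12.png")
a=cv2.resize(cv2.imread("pics/top12.png")[140:290,260:460],(400,300),interpolation=cv2.INTER_CUBIC); b=cv2.resize(cv2.imread("pics/side12.png")[150:300,190:390],(400,300),interpolation=cv2.INTER_CUBIC)
cv2.imwrite("pics/c12.png",np.hstack([a,b]))
E
```

```text
time: 15.8
tool_pos: [0.6033, -0.1418, -0.0181]
orientation: [-0.0, 0.736, 0.677, 0.001]
wrist_force: [4.2, 2.5, 0.0]
opening: 0.0001
```

View pics/c12.png

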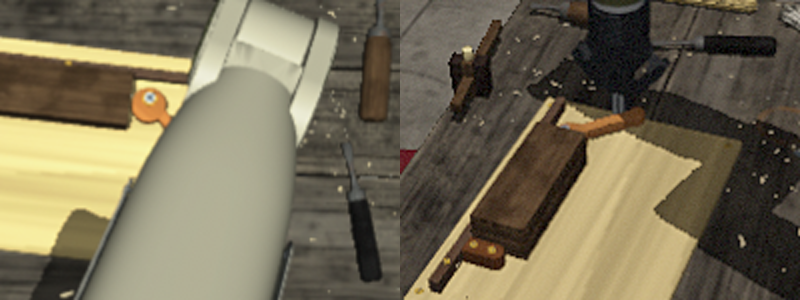

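```bash
python3 -m jog '[{"dp":[0.16,-0.22,0],"twist":0,"hand":0},{"dp":[0.33,-0.44,0],"twist":0,"hand":0},{"dp":[0.53,-0.64,0],"twist":0,"hand":0},{"dp":[0.74,-0.84,0],"twist":0,"hand":0},{"dp":[0.97,-1.0,0],"twist":0,"hand":0},{"dp":[1.21,-1.17,0],"twist":0,"hand":0},{"dp":[1.48,-1.3,0],"twist":0,"hand":0},{"dp":[1.75,-1.42,0],"twist":0,"hand":0},{"dp":[1.75,-1.42,0],"twist":0,"hand":0}]'
python3 - <<'E'
from seg import *
for n in("top","side"):
    p,d=snap(n,f"pics/{n}13.png")
a=cv2.resize(cv2.imread("pics/top13.png")[140:290,260:460],(400,300),interpolation=cv2.INTER_CUBIC); b=cv2.resize(cv2.imread("pics/side13.png")[150:300,190:390],(400,300),interpolation=cv2.INTER_CUBIC)
cv2.imwrite("pics/c13.png",np.hstack([a,b]))
E
```

```text
time: 17.02
tool_pos: [0.5716, -0.097, -0.018]
orientation: [0.001, 0.736, 0.676, -0.001]
wrist_force: [2.8, -2.5, 0.8]
opening: -0.0001
```

View pics/c13.png

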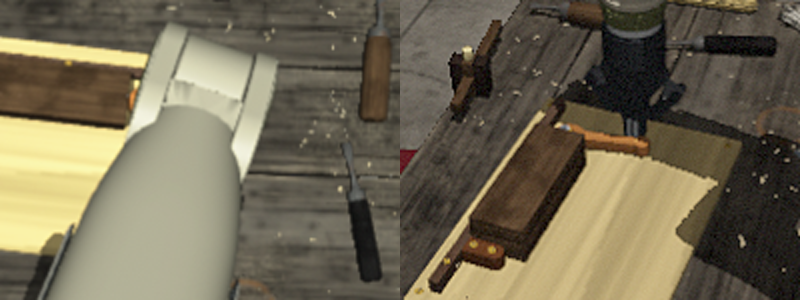

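```bash
python3 -m jog '[{"dp":[0.2,-0.06,0],"twist":0,"hand":0},{"dp":[0.4,-0.12,0],"twist":0,"hand":0},{"dp":[0.57,-0.16,0],"twist":0,"hand":0},{"dp":[0.57,-0.16,0],"twist":0,"hand":0}]' | grep -v orient;python3 -m jog '[{"dp":[0.15,-0.03,0],"twist":0,"hand":0},{"dp":[0.15,-0.03,0],"twist":0,"hand":0}]' | grep -v orient
```

```text
time: 17.62
tool_pos: [0.57, -0.0822, -0.0179]
wrist_force: [4.5, -3.9, -0.4]
opening: -0.0001
time: 17.88
tool_pos: [0.57, -0.0786, -0.0179]
wrist_force: [6.7, -3.0, -0.2]
opening: 0.0
```

```bash
python3 -m jog '[{"dp":[0.1,-0.02,0],"twist":0,"hand":0},{"dp":[0.1,-0.02,0],"twist":0,"hand":0}]' | grep -v orient
```

```text
time: 18.12
tool_pos: [0.5698, -0.0764, -0.0179]
wrist_force: [6.5, -4.0, 0.1]
opening: 0.0001
```

```bash
python3 -m jog '[{"dp":[0,0.2,0],"twist":0,"hand":0},{"dp":[0,0.4,0],"twist":0,"hand":0},{"dp":[0,0.4,0],"twist":0,"hand":0}]' | grep -v orient; python3 -m jog '[{"dp":[0.1,0,0],"twist":0,"hand":0},{"dp":[0.2,0,0],"twist":0,"hand":0},{"dp":[0.2,0,0],"twist":0,"hand":0}]' | grep -v orient
```

```text
time: 18.5
tool_pos: [0.5743, -0.0765, -0.0197]
wrist_force: [-3.4, -4.1, 1.1]
opening: -0.0003
time: 18.88
tool_pos: [0.5748, -0.0716, -0.0197]
wrist_force: [-3.2, -6.0, 0.0]
opening: -0.0002
```

Run:
```python
from seg import *
for n in("top","side"):
    p,d=snap(n,f"pics/{n}14.png")
a=cv2.resize(cv2.imread("pics/top14.png")[140:290,200:400],(400,300),interpolation=cv2.INTER_CUBIC); b=cv2.resize(cv2.imread("pics/side14.png")[150:300,190:390],(400,300),interpolation=cv2.INTER_CUBIC)
cv2.imwrite("pics/c14.png",np.hstack([a,b]))
print(sensors.get_state()["tool_pos"],sensors.get_state()["wrist_force"])
```

```text
[ 0.57477987 -0.07151422 -0.01966203] [-2.40799257 -5.42370784  0.05039314]
```

View pics/c14.png

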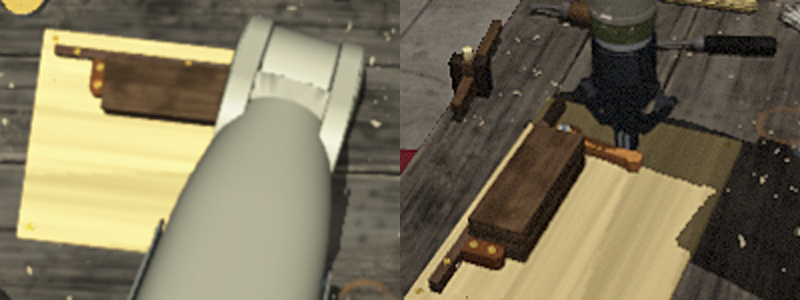

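```bash
python3 -m jog '[{"dp":[0.1,0,-0.08],"twist":0,"hand":0},{"dp":[0.2,0,-0.08],"twist":0,"hand":0},{"dp":[0.2,0,-0.08],"twist":0,"hand":0}]' | grep -v orient
```

```text
time: 19.35
tool_pos: [0.5747, -0.0681, -0.0184]
wrist_force: [-2.1, -9.4, -4.8]
opening: 0.0001
```

```bash
python3 -m jog '[{"dp":[0.1,0,0],"twist":0,"hand":0},{"dp":[0.1,0,0],"twist":0,"hand":0}]' | grep -v orient
```

```text
time: 19.6
tool_pos: [0.575, -0.0665, -0.0183]
wrist_force: [-2.9, -13.1, -5.5]
opening: -0.0002
```

```bash
python3 -m jog '[{"dp":[0.1,0,0],"twist":0,"hand":0},{"dp":[0.1,0,0],"twist":0,"hand":0}]' | grep -v orient
```

```text
time: 19.85
tool_pos: [0.5752, -0.0654, -0.0183]
wrist_force: [-3.3, -15.8, -6.4]
opening: 0.0
```

```bash
python3 -m jog '[{"dp":[0.08,0,0.04],"twist":0,"hand":0},{"dp":[0.08,0,0.04],"twist":0,"hand":0}]' | grep -v orient; python3 -m jog '[{"dp":[-0.3,0,0],"twist":0,"hand":0},{"dp":[-0.8,0,0],"twist":0,"hand":0},{"dp":[-1.2,0,0],"twist":0,"hand":0},{"dp":[-1.2,0,-2],"twist":0,"hand":0},{"dp":[-2,0,-4],"twist":0,"hand":0},{"dp":[-4,-1,-5],"twist":0,"hand":0},{"dp":[-6,-1.5,-5],"twist":0,"hand":0},{"dp":[-8,-2,-5],"twist":0,"hand":0},{"dp":[-8,-2,-5],"twist":0,"hand":0}]' | grep -v orient
python3 - <<'E'
from seg import *
for n in("top","side"):
    p,d=snap(n,f"pics/{n}15.png"); np.save(f"pics/{n}15.npy",d)
overlay("top","pics/top15.png","pics/t15.png",[],(195,140,395,285),4)
overlay("side","pics/side15.png","pics/o15.png",[],(180,180,340,300),5)
E
```

```text
time: 20.1
tool_pos: [0.5754, -0.0643, -0.0186]
wrist_force: [-6.2, -18.3, -0.6]
opening: -0.0004
time: 21.22
tool_pos: [0.5118, -0.2577, 0.1079]
wrist_force: [-0.5, 0.3, 0.3]
opening: -0.0003
```

View pics/t15.png

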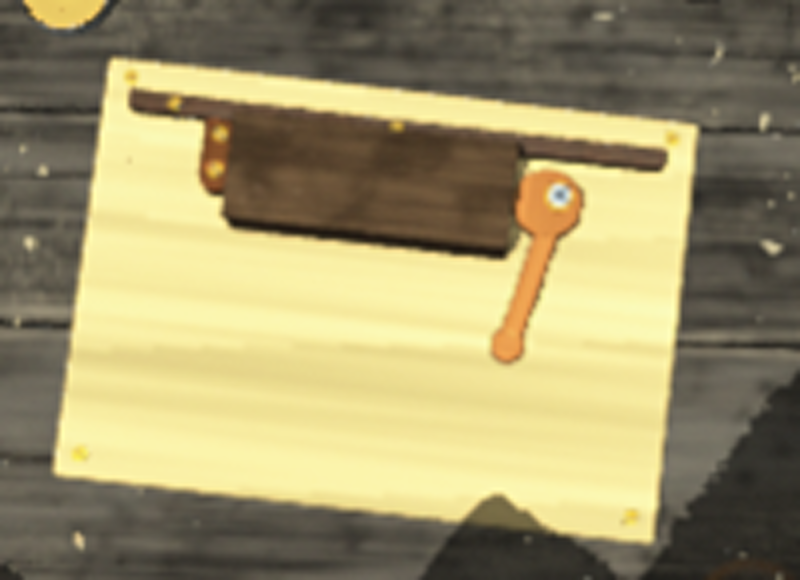

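View pics/o15.png

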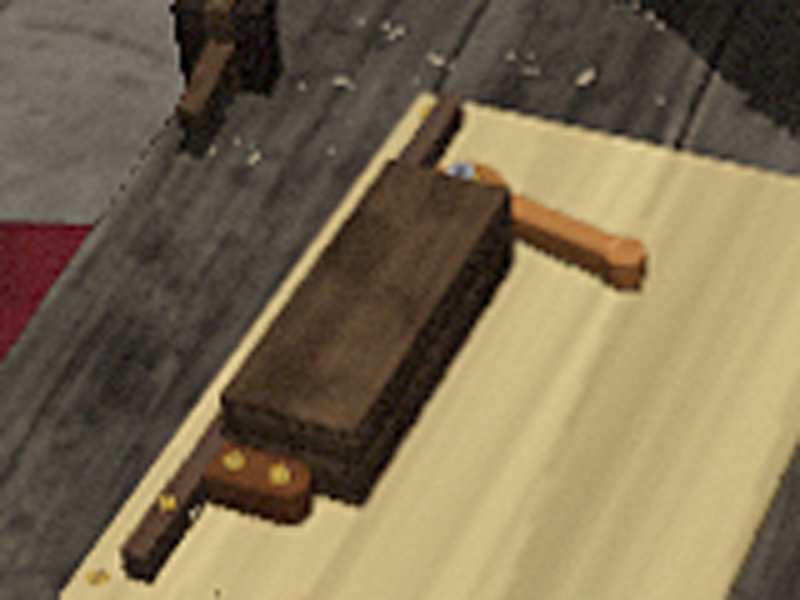

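Top crop: the box's left end meets the stop at (228,165), the cam disc touches its right end at (518,200), and the handle end is at (508,347), pointing at the robot. Checking the numbers.

```bash
python3 a9.py 15 .060 .010 | grep -E "board near -1|board far 1|rail far -1|rail near right 1|box near"
python3 - <<'E'
from seg import *
from scipy.ndimage import shift
im=cv2.imread("pics/top15.png")
W=plane("top",[[195+508/4-.4,140+346/4-.4],[195+560/4-.4,140+195/4-.4]],.037); dv=W[0]-W[1]; a=np.arctan2(dv[1],dv[0]); print(W,np.linalg.norm(dv),"cam",(-1.745-(a+.087))%(2*np.pi))
r=[]
for k in("9","15"):
    d=np.load(f"pics/top{k}.npy"); h=hull("top",[.657,.043,-.085],-.05,.05,-.115,.115,.015,.065)
    m=topmask("top",d,h,.055); f=fit([.657,.043,-.085],(-.033,.033,-.088,.088,.06,.065),{"top":m}); 
    P=zmap("top",d)[m>0]; Rm,t=T([.5972,.041,-.087]); print(k,f,"board frame",Rm.T@(f[0][:2]-t),"mean",Rm.T@(P[:,:2].mean(0)-t),"z",np.median(P[:,2]))
d=np.load("pics/side15.npy")
s=sensors.get_state(); print(s["time"])
m0=np.load("pics/m0.npz")
for l in("tea_glass","black_gouge","brown_chisel"):
    x=models.silhouettes(l,"top"); b=x[0]["bbox"]; v,u=np.nonzero(m0["top_"+l]); print(l,x[0]["confidence"],np.round(b,1),[u.min(),v.min(),u.max(),v.max()])
E
```

```text
board far 1 n 57 yaw of line-90deg -0.0873 off mid 0.0007 res 0.0006
rail near right 1 n 55 yaw of line-90deg -0.0914 off mid 0.0030 res 0.0004
box near 1 n 59 yaw of line-90deg -0.0866 off mid 0.0073 res 0.0005
board near -1 n 52 yaw of line-90deg -0.0878 off mid -0.0004 res 0.0006
rail far -1 n 60 yaw of line-90deg -0.0838 off mid 0.0012 res 0.0007
box near -1 n 60 yaw of line-90deg -0.0847 off mid -0.0001 res 0.0007
[[ 0.56129289 -0.04101276  0.037     ]
 [ 0.65703215 -0.07087344  0.037     ]] 0.10028791394955126 cam 1.6119269841555397
9 (array([ 0.65813604,  0.04036384, -0.09995753]), np.float64(0.9381299013601275)) board frame [0.06076084 0.00466099] mean [0.06004455 0.0051439 ] z 0.06497124336099591
15 (array([ 0.65886435,  0.04525311, -0.08891416]), np.float64(0.927028899895488)) board frame [0.06106157 0.00959505] mean [0.06012933 0.00980201] z 0.06488534169353322
21.325
tea_glass 0.66 [157.  287.9 201.4 325.5] [np.int64(157), np.int64(288), np.int64(200), np.int64(325)]Traceback (most recent call last):
  File "<stdin>", line 14, in <module>
IndexError: list index out of range
```

Run:
```python
from seg import *
m0=np.load("pics/m0.npz"); p,d=snap("side","pics/side16.png")
for l in("black_gouge","brown_chisel","tea_glass"):
    x=models.silhouettes(l,"side"); v,u=np.nonzero(m0["side_"+l]); print(l,[(round(q["confidence"],2),np.round(q["bbox"],1)) for q in x[:2]],[u.min(),v.min(),u.max(),v.max()])
```

```text
black_gouge [(0.79, array([315.5, 168.6, 376.9, 175.4]))] [np.int64(317), np.int64(167), np.int64(377), np.int64(177)]
brown_chisel [(0.76, array([259.9, 149.1, 310.8, 166.5]))] [np.int64(257), np.int64(151), np.int64(309), np.int64(166)]
tea_glass [(0.73, array([357.3, 328.9, 385.2, 345.5])), (0.63, array([195.1, 200.1, 361.5, 331.9]))] [np.int64(366), np.int64(330), np.int64(384), np.int64(343)]
```

View pics/side16.png

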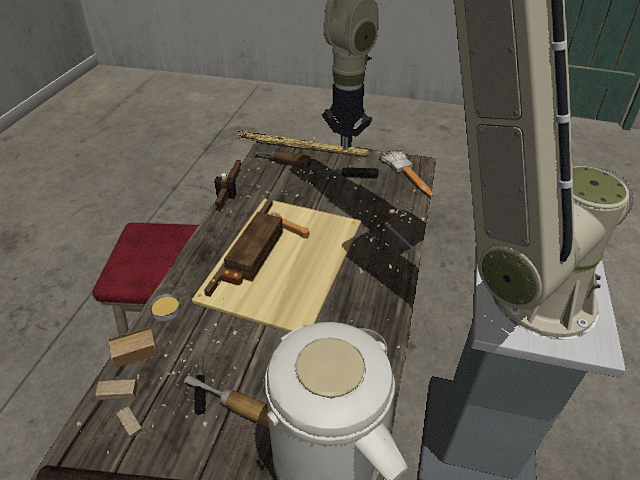

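The side view shows the box at (255,245) between the stop and the cam, the handle pointing at the robot at (295,228), the arm clear, and the chisels and glass in place. Handing in.

```bash
python3 -c "
from rig import arm
print(arm.close_job())"
```

```text
the job is handed in; nothing more can be done
None
```

The oilstone box is seated against the rail, the cam is swung shut with the box against the end stop, and the job is handed in at about 21.4 s of the 72 s. No verdict came back.

**What I did**
- I gripped the box lightly across its width with the fingertips above rail height and turned it parallel to the rail. Then I slid it in until the push force rose from about 12 to 21 N with no further travel.
- After letting go, I swung the handle clockwise with shut fingers until the push reached 18 N, backed off and moved clear.

**Last checks**

| Check | Measured | Required |
|---|---|---|
| Box centre in the board's frame | x = 60.1, y = 9.8 mm | seat at 60, 10 mm |
| Box angle to the board's edges | within about 0.003 rad | below 0.015 rad |
| Height of the box's top | 65 mm, so flat on the board | 65 mm |
| Cam angle | about 1.6 rad | above 1.2 rad |

Before the cam was swung, with it still open at about 0.06 rad, the box lay about 5 mm short of the end stop and parallel within 0.004 rad.

**What disagreed or could not be checked**
- **Tool height:** the reported tool height was about 40 mm lower than the fingertips seen by the camera. I worked from the camera heights, and nothing unexpected was touched.
- **Camera fits:** the two cameras disagreed by a few mm on where the end stop lies. One whole-box fit of the seated box gave 0.100 rad instead of 0.086, and I trusted the edge fits.
- **Holding force:** I did not measure the cam's grip after letting go. I only know the push that closed it.
- **Chisels and glass:** both chisels matched their starting places in the last side picture, where the arm partly hid the gouge. The last top picture showed the glass unmoved, but I could not confirm the chisels there.

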